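Key the drive gear onto the rolling mill spindle

TASK

Refit the drive gear of the hand rolling mill: lay the loose key into the slot on top of the mill's spindle and press it right down to the bottom, then lift the gear off its wooden rest and slide it onto the spindle, flat toothed side first and keyway over the key, until it is fully home against the spindle's shoulder; then let go of it. Bring the parts together slowly and by feel: never press the gear on with 35 N or more (some 3.5 kg of push) or the key into the mill with 50 N or more, and leave the vise, the two gravers and the loupe where they lie.

Things in the scene. Friction and masses are not known exactly. Their poses are not given: they have to be found in the camera images.
- mill: Small hand rolling mill in grey paint, bolted down, base 150 x 170 mm, 260 mm high. Origin: centre of its underside. Its spindle leaves the side facing its own -y, axis level, parallel to its y, 100 mm up. Outwards: cheek to 80 mm from the origin, bearing housing 68 mm diameter to 98, shoulder collar 50 mm diameter to 135, then the 32 mm seat for the gear to 191 mm.
- seat (a point): Centre of the spindle's shoulder face, on the spindle's axis (135 mm from the mill's origin, 100 mm up). Fixed axes, as the mill: y = the spindle's axis, pointing INTO the mill, z up. Seat 32 mm diameter, its free end at y = -56 mm, last 4 mm tapered. The spindle turns about its axis against about 0.6 N m of friction and has no end play.
- mid (a point): Point on the spindle's axis under the middle of the key slot (y = -27 mm of seat; fixed axes, as the mill). Slot: on top of the seat, straight walls, both ends closed, 11.4 mm wide, 34 mm long, floor 10 mm from the axis (6 mm deep). It leans from straight up by up to 0.45 rad to either side, as the spindle happens to stand; these poses do not tell how much: see or feel it.
- key: Loose dark steel key, bar 10 x 10 x 30 mm with broken edges, 24 g, lying flat in the dish. Origin: its centre; x along its length, z up. Down in the slot its length lies along the spindle, its centre is 15 mm from the axis, and it stands 4 mm proud of the seat; play 0.7 mm each side, 2 mm each end.
- gear: Steel spur gear standing on edge in its rest, axis level, 0.6 to 0.9 kg. Origin: centre of the bore in the plane of the flat toothed end; y along the bore, boss towards -y; z to the middle of the keyway (up as it stands). Rim 87 mm diameter, y 0 to -18 mm. Bore 33.2 mm; keyway 11.6 mm wide, floor 22 mm from the bore's centre, both right through. Home: origin at seat.
- boss (a point): On the gear's axis, at the middle of its boss (33 mm from the gear's origin, towards -y); axes as the gear. Boss 52 mm diameter, 30 mm long (y -18 to -48 mm of the gear), with two flats 48 mm apart facing +x and -x, 18 mm high, centred on the axis: the place to grip. Centre of mass about 17 mm from here towards the rim. When let go on the spindle the gear hangs up to 1.1 mm low.
- rest: Wooden vee rest that carries the gear, fixed to the bench, 100 x 65 mm. Origin: underside, below the middle of the gear's rim. The gear's axis lies 60 mm up, along the rest's y, boss towards -y. Beside the boss the rest is at most 10 mm high, under it 34 mm. The gear lifts straight up.
- dish: Shallow aluminium dish, 120 x 100 mm, fixed to the bench, walls 8 mm high and 3 mm thick, floor 3 mm thick. Origin: centre of its underside.
- vise: Bystander: engraver's ball vise, 128 mm diameter on a black rubber ring, 102 mm high, 3.5 kg. Origin: centre of its underside.
- graver_a: Bystander: graver with a mushroom wooden handle, 110 mm long, 33 mm high at the handle, lying on the bench. Origin: under the middle of its length; x towards the point.
- graver_b: Bystander: a second such graver, lying on the bench. Origin as graver_a.
- loupe: Bystander: small folding steel loupe, 51 mm long, 12 mm high, lying on the bench. Origin: under the middle of its lens.
There are look-alikes about, which are no part of the job. What is shaped like the gear but green is not meant.

How it is judged:
By the outcome, as a careful person would: the job done as asked, in the order asked, and still so for the second after the job is handed in, with the robot touching nothing.
It also fails if it takes over 72 s, if anything falls off the work surface, if the arm or the gripper's body presses on something with over 40 N, if the wrist force passes 120 N, or if a joint passes its speed limit or range.

ROBOT

A 6-joint arm with a two-finger parallel gripper is mounted at the origin on the work surface. World frame = base frame: x ahead of the robot, y to its left, z up, the work surface at z = 0. Lengths are in m, angles in rad, forces in N, time in s.
With the tool pointing down it reaches from about 0.35 to 0.85 m from the base axis. Payload 8.1 kg.
Tool frame: the origin (TCP) lies midway between the tips of the shut fingers; the grasp point (between the pads) lies 19 mm behind it; z points along the fingers, y is the line along which they close (so a half turn about z gives the same grasp; the last joint's range is limited). The gripper opens to 85 mm and grips with 20 to 120 N. Pads are 22 mm wide; open, the fingers measure 114 mm over their backs; the gripper's body (76 mm by 85 mm) begins 54 mm behind the grasp point. The pads swing forward as they close: fully open they stand 13 mm farther back than shut.
Start: joints at [-1.219, 0.13, 1.488, -0, 1.523, -0.085], TCP at [0.254, -0.544, 0.231] pointing down, gripper open.
Joint ranges: [-2.96, 2.96], [-0.89, 2.26], [0.02, 2.5], [-1.34, 4.48], [0, 2.73], [-2.66, 2.66]. Speed limits (rad/s): [2.39, 2.39, 2.79, 3.14, 3.14, 3.14].

INTERFACE

Orientations are given as a 3x3 rotation matrix whose columns are the frame's x, y, z axes.
In Python, from bench import robot gives the robot as it stands.
- The arm moves only by the tool apply_moves, never from a script. Its argument "steps" is text: rows parted by semicolons, each of 7 numbers parted by spaces: the turn, a rotation vector about the tool's x, y, z in degrees, then the shift along the tool's x, y, z in m, then the opening, from 0 (shut) to 1 (fully open). A call has 1 to 5 rows; each row shifts and turns the commanded pose from where the row before left it, along the tool's axes as they then stand; what a row does not reach is not made up. A row lasts 1/10 s, in which the tool goes at most 50 mm and 8.59 degrees, less where a joint would pass 70% of its speed; a pose out of reach is approached as far as the arm can. A call with a gripper value outside its range is refused whole. The fingers move at their own pace and stop on an object; "grip_force" is the grip in N (left out, the last holds). Time passes only in rows, so rows that do not move let the fingers close. It gives the time, the measured TCP pose, the force, the opening and the grip force at its end, in the units of the state.
- robot.observe(): the state, without advancing time (a new reading comes with each control period).
- robot.capture(name): name is "scene" or "top" or "wrist"; returns a dict with "pixels" (384x512x3 uint8, red, green, blue), "range_z" (384x512 float32, m along the optical axis (not along the pixel's ray), 0 where there is no reading), "camera_matrix" (3x3 intrinsics, pixels), "distortion" ([k1, k2, p1, p2, k3] as OpenCV has them; the pictures are not rectified), "R" (3x3) and "t" (3): a world point X has camera coordinates R X + t; the wrist camera has in their place "tool_from_camera" (4x4, takes a point from camera to tool coordinates, whose origin is the TCP and whose axes are the flange's). Camera axes: x right, y down, z forward; pixel columns grow to the right and rows downward; lengths in m; the calibration is good to about 2 mm. A picture is of the moment at which its call begins: read the wrist's pose just before it.
- robot.hand_in(): hands the job in; it is judged then, once.
The state is a dict: "time_s": time; "qpos": joint angles; "qd": joint speeds; "effort": joint torques, N m; "position": TCP position; "orientation": TCP orientation; "contact_force": force on the tool from outside, world axes, zero at the start; "torque": the same for the moment, N m; "grip_width": opening from 0.0 (shut) to 1.0 (fully open); "grasp_force": force on a finger pad.
Only numpy, scipy, OpenCV 4.12 (cv2) and the standard library are available. Lean on these libraries where they do the work, as an engineer would, in place of code of your own. Each camera call takes 0.05 s, during which the arm holds its last target. There are 200 camera calls.

## Working session

There is one attempt and no reset: what is moved stays moved. The work goes in short steps, Python scripts to look and compute and a tool call to move; the robot and the scene stay as the last step left them, time stands still between calls to the robot, and variables do not carry over. Pictures are saved under pics/ and viewed, at most 10 in all, crops included, and the job is handed in when it is done.

Besides the shell and the picture viewer there is one more tool, called after "Request:" as a command line: name --argument value ..., lists and objects as JSON in quotes. apply_moves: Moves the arm, as the interface text tells. Its arguments: {"type":"object","properties":{"steps":{"type":"string"},"grip_force":{"type":"number"}},"required":["steps"]}

```bash
ls; mkdir -p pics; cat > h.py <<'E'
import numpy as np, cv2, pickle
from bench import robot
def grab(n):
    s=robot.observe(); c=robot.capture(n)
    if n=="wrist":
        T=np.eye(4);T[:3,:3]=np.array(s["orientation"]).reshape(3,3);T[:3,3]=s["position"]
        W=T@np.array(c["tool_from_camera"]); c["C"]=W[:3,3]; c["M"]=W[:3,:3]
    else:
        R=np.array(c["R"]); c["C"]=-R.T@np.array(c["t"]).ravel(); c["M"]=R.T
    c["s"]=s
    return c
def save(c,f): pickle.dump(c,open(f,"wb"))
def load(f): return pickle.load(open(f,"rb"))
def rays(c,uv):
    p=cv2.undistortPoints(np.array(uv,float).reshape(-1,1,2),np.array(c["camera_matrix"]),np.array(c["distortion"])).reshape(-1,2)
    return np.c_[p,np.ones(len(p))]@c["M"].T     # unit z depth
def onplane(c,uv,z):
    d=rays(c,uv); return c["C"]+d*((z-c["C"][2])/d[:,2])[:,None]
def pts(c,uv):
    uv=np.array(uv).reshape(-1,2); z=c["range_z"][uv[:,1].astype(int),uv[:,0].astype(int)]
    return c["C"]+rays(c,uv)*z[:,None]
def cloud(c):
    v,u=np.mgrid[:384,:512]; return pts(c,np.c_[u.ravel(),v.ravel()]).reshape(384,512,3)
def proj(c,X):
    X=(np.array(X).reshape(-1,3)-c["C"])@c["M"]
    return cv2.projectPoints(X,np.zeros(3),np.zeros(3),np.array(c["camera_matrix"]),np.array(c["distortion"]))[0].reshape(-1,2)
def png(im,f): cv2.imwrite("pics/"+f,cv2.cvtColor(im,cv2.COLOR_RGB2BGR))
E
python3 - <<'E'
from h import *
np.set_printoptions(precision=4,suppress=True)
for n in("scene","top"):
    c=grab(n);save(c,n+".pkl");png(c["pixels"],n+".png");print(n,c["C"],c["M"].tolist(),c["camera_matrix"],(c["range_z"]>0).mean())
s=robot.observe();print(s)
E
```

```text
pics
scene [1.0959 0.3556 0.9687] [[-0.5529059781800996, 0.6551580046935874, -0.5148426635183071], [0.8332147552169616, 0.43986620934995435, -0.3350684848815845], [0.006939090822709404, -0.6142358722494311, -0.7890919732582092]] [[441.0067   0.     262.7984]
 [  0.     441.0067 191.7204]
 [  0.       0.       1.    ]] 0.9959716796875
top [ 0.4299 -0.0506  0.9798] [[-0.027524872010280928, -0.9940242220048644, 0.105632511512516], [-0.9994024642147358, 0.029574889134895355, 0.017889674512763055], [-0.020906839606492776, -0.10507698130553057, -0.9942443019989533]] [[347.9858   0.     255.8076]
 [  0.     347.9858 187.5856]
 [  0.       0.       1.    ]] 0.9961090087890625
{'time_s': 0.1, 'qpos': array([-1.2194,  0.1311,  1.4891, -0.    ,  1.523 , -0.0854]), 'qd': array([ 0.0002, -0.0012, -0.0022, -0.0009, -0.0003,  0.0002]), 'effort': array([  0.0023, -57.0948, -50.1945,  -0.0001,   0.0081,  -0.0001]), 'position': array([ 0.2537, -0.5432,  0.2304]), 'orientation': array([[ 0.9061,  0.4231, -0.0006],
       [ 0.4231, -0.9061,  0.0015],
       [ 0.0001, -0.0016, -1.    ]]), 'contact_force': array([ 0.9914,  0.197 , -0.7399]), 'torque': array([ 0.0432, -0.0366,  0.0243]), 'grasp_force': 0.0, 'grip_width': 0.9975281739617697}
```

```bash
sleep 1; ls pics
```

```text
scene.png
top.png
```

View pics/scene.png

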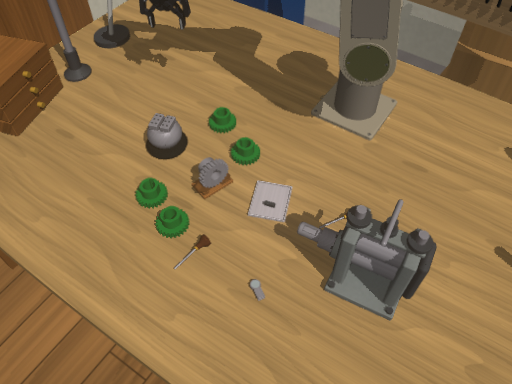

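View pics/top.png

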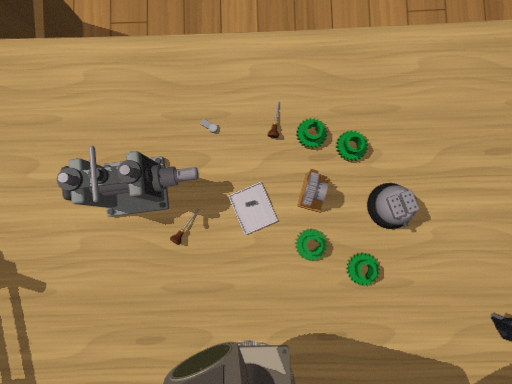

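The scene view shows the mill at (375,255) with its spindle end at (305,230), the dish at (270,202), the gear in its rest at (212,175), and the vise at (165,135). The top view shows the spindle end at (195,174), dish (254,208), key (251,204), and rest with gear (314,190). The four green look-alikes are around it.

```bash
python3 - <<'E'
from h import *
np.set_printoptions(precision=4,suppress=True)
t=load("top.pkl");s=load("scene.pkl")
ct=cloud(t);cs=cloud(s)
# spindle: top cloud points near
def box(c,u0,u1,v0,v1): return c[v0:v1,u0:u1].reshape(-1,3)
for u in range(150,204,4): print(u,[ (round(ct[v,u][0],3),round(ct[v,u][1],3),round(ct[v,u][2],3)) for v in (170,174,178)])
print("key")
hsv=cv2.cvtColor(t["pixels"],cv2.COLOR_RGB2HSV)
r=hsv[190:220,236:272]; m=(r[...,2]<110); ys,xs=np.nonzero(m); print(len(xs),xs.mean()+236,ys.mean()+190)
p=onplane(t,np.c_[xs+236,ys+190],0.013); print(p.mean(0),np.linalg.svd(p[:,:2]-p[:,:2].mean(0))[2][0], (ct[190:220,236:272][m])[:, 2])
m2=(r[...,1]<40); 
# gear: points higher than .03 near rest
q=ct[165:215,295:335]; mm=q[...,2]>0.07; print("gear",q[mm].mean(0),q[...,2].max(),q[q[...,2]>.04].min(0),q[q[...,2]>.04].max(0))
q2=cs[145:200,185:240].reshape(-1,3); k=(q2[:,2]>.085);print(q2[k].mean(0),q2[:,2].max())
big=np.hstack([cv2.resize(t["pixels"][160:220,290:340],None,fx=6,fy=6,interpolation=2),cv2.resize(s["pixels"][145:205,185:240],None,fx=6,fy=6,interpolation=2)]);png(big,"g.png")
E
```

```text
150 [(np.float64(0.568), np.float64(0.218), np.float64(0.154)), (np.float64(0.558), np.float64(0.217), np.float64(0.156)), (np.float64(0.548), np.float64(0.217), np.float64(0.157))]
154 [(np.float64(0.571), np.float64(0.215), np.float64(0.131)), (np.float64(0.561), np.float64(0.215), np.float64(0.133)), (np.float64(0.551), np.float64(0.215), np.float64(0.133))]
158 [(np.float64(0.573), np.float64(0.209), np.float64(0.121)), (np.float64(0.562), np.float64(0.207), np.float64(0.126)), (np.float64(0.552), np.float64(0.207), np.float64(0.127))]
162 [(np.float64(0.573), np.float64(0.199), np.float64(0.119)), (np.float64(0.562), np.float64(0.197), np.float64(0.125)), (np.float64(0.552), np.float64(0.198), np.float64(0.122))]
166 [(np.float64(0.573), np.float64(0.189), np.float64(0.118)), (np.float64(0.562), np.float64(0.188), np.float64(0.122)), (np.float64(0.552), np.float64(0.188), np.float64(0.124))]
170 [(np.float64(0.572), np.float64(0.179), np.float64(0.12)), (np.float64(0.561), np.float64(0.177), np.float64(0.125)), (np.float64(0.551), np.float64(0.178), np.float64(0.124))]
174 [(np.
[... 1281 characters left out ...]
p.float64(0.119), np.float64(-0.001)), (np.float64(0.578), np.float64(0.12), np.float64(-0.002)), (np.float64(0.566), np.float64(0.12), np.float64(-0.002))]
key
38 252.3684210526316 202.3684210526316
[ 0.4916 -0.0225  0.013 ] [-0.2822  0.9594] [ 0.0014  0.0028 -0.0037  0.0147  0.0135  0.0105  0.012   0.001   0.0131
  0.0132  0.0108  0.0119  0.0142  0.0135  0.0138  0.014   0.0105  0.0113
  0.0128  0.0123  0.0087  0.012   0.0117  0.0135  0.0066  0.0127  0.0117
  0.013   0.0118  0.0104  0.0117  0.0144  0.0035  0.0018  0.011   0.0109
  0.0123  0.003 ]
gear [ 0.5154 -0.1839  0.1009] 0.9797506835489143 [ 0.4299 -0.218   0.04  ] [ 0.5762 -0.0506  0.9798]
[ 0.5539 -0.1514  0.1372] 0.9686823411377916
```

View pics/g.png

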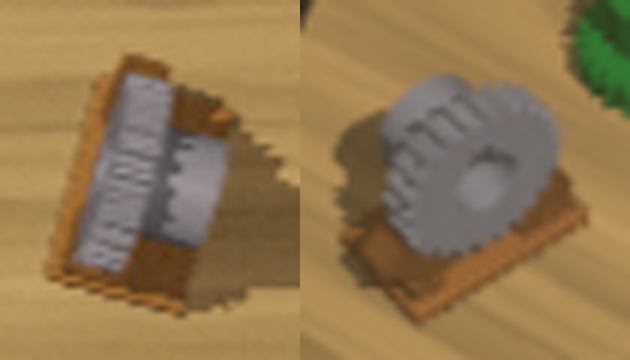

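The crop shows the steel gear with its rim on the left (mill side) and the boss to the right (world −y). The flat face and keyway at the top show at (490,160).

```bash
cat >> h.py <<'E'
from scipy.spatial.transform import Rotation as Ro
def Rt(x,z=(0,0,-1)):
    z=np.array(z,float)/np.linalg.norm(z); x=np.array(x,float); x-=z*(x@z); x/=np.linalg.norm(x)
    return np.c_[x,np.cross(z,x),z]
def plan(P,R,n,g,R0=None,P0=None):
    s=robot.observe(); R0=np.array(s["orientation"]).reshape(3,3) if R0 is None else R0; P0=np.array(s["position"]) if P0 is None else P0
    rv=Ro.from_matrix(R0.T@R).as_rotvec(); print("total deg",np.degrees(rv).round(2),"tool shift",(R0.T@(P-P0)).round(4))
    for k in range(n):
        Rk=R0@Ro.from_rotvec(rv*k/n).as_matrix(); a=np.degrees(rv/n); d=Rk.T@((P-P0)/n)
        print("%.2f %.2f %.2f %.4f %.4f %.4f %g;"%(*a,*d,g),end=" \n" if k%5==4 else " ")
    print()
E
python3 - <<'E'
from h import *
np.set_printoptions(precision=4,suppress=True)
t=load("top.pkl");ct=cloud(t)
# spindle axis fit: collar & seat points
q=ct[160:190,158:197].reshape(-1,3); q=q[(q[:,2]>.085)&(q[:,2]<.135)]
from scipy.optimize import least_squares
def f(a):
    x=q[:,0]-a[0]-a[1]*(q[:,1]-.15); z=q[:,2]-a[2]; r=np.hypot(x,z)
    return np.where(q[:,1]>a[3],r-.025,r-.016)
best=min((least_squares(lambda b:f([*b,ys]),[.562,0,.1],loss="soft_l1",f_scale=.002) for ys in np.arange(.165,.185,.002)),key=lambda r:r.cost);print(best.x,best.cost,q[:,1].min())
c=grab("wrist");save(c,"w0.pkl");print(c["tool_from_camera"],c["camera_matrix"])
plan(np.array([.49,-.02,.2]),Rt((-.28,.96,0)),12,.5)
E
```

```text
[ 0.5624 -0.1046  0.0986] 0.0015088284346126426 0.11479004638613326
[[-0.0004 -0.9602 -0.2792  0.0713]
 [ 1.     -0.0005  0.      0.0003]
 [-0.0002 -0.2792  0.9602 -0.1423]
 [ 0.      0.      0.      1.    ]] [[312.9072   0.     260.5475]
 [  0.     312.9072 189.5186]
 [  0.       0.       1.    ]]
total deg [ -0.06  -0.07 -81.23] tool shift [ 0.4355 -0.3741  0.0311]
-0.01 -0.01 -6.77 0.0363 -0.0312 0.0026 0.5; -0.01 -0.01 -6.77 0.0397 -0.0267 0.0026 0.5; -0.01 -0.01 -6.77 0.0426 -0.0218 0.0026 0.5; -0.01 -0.01 -6.77 0.0449 -0.0166 0.0026 0.5; -0.01 -0.01 -6.77 0.0465 -0.0112 0.0026 0.5; 
-0.01 -0.01 -6.77 0.0475 -0.0057 0.0026 0.5; -0.01 -0.01 -6.77 0.0478 -0.0000 0.0026 0.5; -0.01 -0.01 -6.77 0.0475 0.0056 0.0025 0.5; -0.01 -0.01 -6.77 0.0465 0.0112 0.0025 0.5; -0.01 -0.01 -6.77 0.0449 0.0166 0.0025 0.5; 
-0.01 -0.01 -6.77 0.0426 0.0217 0.0025 0.5; -0.01 -0.01 -6.77 0.0398 0.0266 0.0025 0.5;
```

```bash
python3 - <<'E'
from h import *
np.set_printoptions(precision=3,suppress=True)
q=np.vstack([cloud(load(n+".pkl")).reshape(-1,3) for n in("top","scene")])
for y in np.arange(.1,.32,.01):
    m=(abs(q[:,1]-y)<.005)&(q[:,2]<.4)
    print(round(y,2),[round(float(np.percentile(q[m&(abs(q[:,0]-x)<.01)][:,2],97)),3) if (m&(abs(q[:,0]-x)<.01)).any() else None for x in np.arange(.48,.65,.02)])
E
```

```text
0.1 [0.002, 0.002, 0.002, 0.002, 0.002, 0.002, 0.001, 0.002, 0.002]
0.11 [0.003, 0.003, 0.002, 0.003, 0.103, 0.002, 0.002, 0.002, 0.002]
0.12 [0.002, 0.002, 0.002, 0.002, 0.117, 0.115, 0.003, 0.001, 0.002]
0.13 [0.003, 0.002, 0.003, 0.104, 0.116, 0.114, 0.001, 0.002, 0.002]
0.14 [0.005, 0.001, 0.002, 0.105, 0.115, 0.11, 0.002, 0.002, 0.002]
0.15 [0.002, 0.002, 0.002, 0.108, 0.115, 0.11, 0.001, 0.003, 0.002]
0.16 [0.003, 0.002, 0.002, 0.111, 0.116, 0.113, 0.002, 0.002, 0.002]
0.17 [0.002, 0.002, 0.002, 0.121, 0.126, 0.121, 0.002, 0.001, 0.002]
0.18 [0.003, 0.002, 0.003, 0.122, 0.126, 0.123, 0.001, 0.002, 0.002]
0.19 [0.002, 0.002, 0.004, 0.121, 0.126, 0.122, 0.001, 0.003, 0.001]
0.2 [0.003, 0.002, 0.109, 0.122, 0.131, 0.122, 0.001, 0.003, 0.002]
0.21 [0.019, 0.019, 0.12, 0.19, 0.23, 0.129, 0.107, 0.002, 0.002]
0.22 [0.024, 0.201, 0.203, 0.235, 0.235, 0.233, 0.108, 0.003, 0.002]
0.23 [0.026, 0.206, 0.227, 0.254, 0.255, 0.234, 0.204, 0.026, 0.016]
0.24 [0.022, 0.205, 0.233, 0.256, 0.256, 0.235, 0.205, 0.035, 0.011]
0.25 [0.022, 0.204, 0.221, 0.253, 0.256, 0.235, 0.205, 0.026, 0.004]
0.26 [0.021, 0.022, 0.173, 0.235, 0.235, 0.231, 0.203, 0.021, 0.002]
0.27 [0.022, 0.023, 0.172, 0.217, 0.228, 0.213, 0.022, 0.021, 0.003]
0.28 [0.022, 0.022, 0.209, 0.217, 0.216, 0.212, 0.021, 0.021, 0.002]
0.29 [0.022, 0.258, 0.214, 0.255, 0.252, 0.212, 0.022, 0.021, 0.002]
0.3 [0.256, 0.26, 0.26, 0.261, 0.26, 0.258, 0.257, 0.022, 0.002]
0.31 [0.021, 0.258, 0.258, 0.26, 0.26, 0.261, 0.26, 0.125, 0.001]
```

Request:
apply_moves --steps "0 0 -6.77 0.0363 -0.0312 0.0026 0.5; 0 0 -6.77 0.0397 -0.0267 0.0026 0.5; 0 0 -6.77 0.0426 -0.0218 0.0026 0.5; 0 0 -6.77 0.0449 -0.0166 0.0026 0.5; 0 0 -6.77 0.0465 -0.0112 0.0026 0.5"

```text
time_s: 0.65
position: [0.3527, -0.3238, 0.2179]
orientation: [[0.513, 0.858, -0.0], [0.858, -0.513, 0.0], [0.0, -0.0, -1.0]]
contact_force: [1.1, 0.6, 1.3]
grip_width: 0.499
grasp_force: 0.0
```

Request:
apply_moves --steps "0 0 -6.77 0.0475 -0.0057 0.0026 0.5; 0 0 -6.77 0.0478 0 0.0026 0.5; 0 0 -6.77 0.0475 0.0056 0.0025 0.5; 0 0 -6.77 0.0465 0.0112 0.0025 0.5; 0 0 -6.77 0.0449 0.0166 0.0025 0.5"

```text
time_s: 1.15
position: [0.4512, -0.1058, 0.2055]
orientation: [[-0.052, 0.999, 0.0], [0.999, 0.052, -0.0], [-0.0, 0.0, -1.0]]
contact_force: [1.1, -0.5, -0.1]
grip_width: 0.503
grasp_force: 0.0
```

Request:
apply_moves --steps "0 0 -6.77 0.0426 0.0217 0.0025 0.5; 0 0 -6.77 0.0398 0.0266 0.0025 0.5; 0 0 0 0 0 0 0.5; 0 0 0 0 0 0 0.5"

```text
time_s: 1.55
position: [0.4901, -0.0193, 0.2001]
orientation: [[-0.283, 0.959, -0.001], [0.959, 0.283, -0.0], [0.0, -0.001, -1.0]]
contact_force: [0.3, 0.2, 0.0]
grip_width: 0.496
grasp_force: 0.0
```

```bash
python3 - <<'E'
from h import *
c=grab("wrist");save(c,"w1.pkl");png(c["pixels"],"w1.png");s=c["s"];print(s["position"],s["orientation"],s["contact_force"],s["time_s"],s["grip_width"])
E
```

```text
[ 0.49007568 -0.01927916  0.20008967] [[-2.82539904e-01  9.59254809e-01 -1.18934379e-03]
 [ 9.59255522e-01  2.82539959e-01 -1.25443511e-04]
 [ 2.15704855e-04 -1.17632740e-03 -9.99999285e-01]] [0.32146189 0.2248569  0.01598454] 1.55 0.49579608340484804
```

View pics/w1.png

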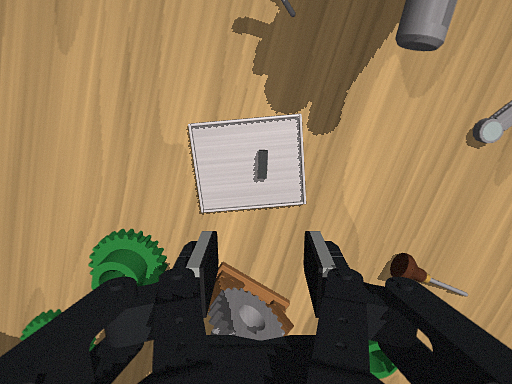

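The wrist view shows the key in the dish at (262,165), the real gear below at (240,310) between the fingers, and the spindle end at (430,25). The mill posts rise to 0.256 m near where the camera will pass, so I will keep the tool pitched away from the mill.

```bash
cat >> h.py <<'E'
def tri(cs,uvs):
    A=np.zeros((3,3));b=np.zeros(3)
    for c,uv in zip(cs,uvs):
        d=rays(c,[uv])[0];d/=np.linalg.norm(d);Q=np.eye(3)-np.outer(d,d);A+=Q;b+=Q@c["C"]
    X=np.linalg.solve(A,b);return X,[np.linalg.norm(proj(c,X)[0]-uv).round(2) for c,uv in zip(cs,uvs)]
def keymask(c,u0,u1,v0,v1,th=95):
    g=c["pixels"][v0:v1,u0:u1].max(2)<th
    n,l,st,ce=cv2.connectedComponentsWithStats(g.astype(np.uint8)); i=1+np.argmax(st[1:,4]); ys,xs=np.nonzero(l==i); return np.c_[xs+u0,ys+v0].astype(float)
E
python3 - <<'E'
from h import *
np.set_printoptions(precision=4,suppress=True)
w=load("w1.pkl");t=load("top.pkl")
for c,b in((w,(225,295,130,200)),(t,(236,272,192,216))):
    k=keymask(c,*b);r=cv2.minAreaRect(k.astype(np.float32));print(len(k),k.mean(0),r)
    for z in(.013,.009): 
        P=onplane(c,cv2.boxPoints(r),z);print(z,P.mean(0),np.linalg.norm(P-np.roll(P,1,0),axis=1))
    p=onplane(c,k,.013);print("axis",np.linalg.svd(p[:,:2]-p[:,:2].mean(0))[2][0])
    p=pts(c,k.astype(int));print("range z",np.percentile(p[:,2],[10,30,50,70,90]))
k1=keymask(w,225,295,130,200).mean(0);k2=keymask(t,236,272,192,216).mean(0);print(tri([w,t],[k1,k2]))
cl=cloud(w);print("dish floor",np.median(cl[130:195,205:240,2]),"bench",np.median(cl[60:100,200:230,2]),np.median(cl[220:260,90:110,2]))
g=cv2.resize(w["pixels"][140:190,235:290],None,fx=4,fy=4);print(w["pixels"][150:182:3,255:275:2].max(2))
E
```

```text
271 [262.0701 163.9151] ((261.9750671386719, 163.99876403808594), (9.338335037231445, 28.46444320678711), 2.862405300140381)
0.013 [ 0.4909 -0.0158  0.013 ] [0.0101 0.031  0.0099 0.031 ]
0.009 [ 0.4912 -0.0165  0.009 ] [0.0103 0.0314 0.01   0.0314]
axis [ 0.2385 -0.9712]
range z [0.0113 0.0121 0.0125 0.0129 0.0136]
30 [250.6667 202.9667] ((250.54998779296875, 203.15000915527344), (3.1622774600982666, 9.17060375213623), 71.56504821777344)
0.013 [ 0.4896 -0.0173  0.013 ] [0.0088 0.0255 0.0088 0.0255]
0.009 [ 0.4898 -0.0172  0.009 ] [0.0088 0.0256 0.0088 0.0256]
axis [-0.1988  0.98  ]
range z [0.0063 0.0109 0.0118 0.0131 0.0141]
(array([ 0.4911, -0.0173,  0.0033]), [np.float64(0.4), np.float64(0.16)])
dish floor 0.0026661834988532807 bench -0.0003795829609579693 0.00043061988985734767
[[197 216  25  23  29  29  63 208 203 205]
 [219 121  70  72  77  65  88 210 209 209]
 [110 126  65  79  73  72  86 206 203 202]
 [109 119  69  68  75  73  97 206 204 209]
 [119 131  64  71  68  70 134 208 203 204]
 [111 123  66  77  74  65 174 205 205 201]
 [114 127  68  70  76  69 174 204 205 204]
 [116  89  77  70  71  70 218 196 194 196]
 [112  98  71  77  74  65 220 205 208 202]
 [118  67  69  72  66  62 218 210 203 206]
 [108 109  99 108 101 204 195 197 197 203]]
```

```bash
cat >> h.py <<'E'
def Rp(x,deg):
    x=np.array(x,float);x/=np.linalg.norm(x);a=np.radians(deg)
    return Rt(x,np.cos(a)*np.array([0,0,-1.])+np.sin(a)*x)
E
python3 - <<'E'
from h import *
R=Rp((-.2385,.971,0),10); P=np.array([.491,-.0167,.0075])
plan(P-R[:,2]*.03,R,5,.35)
plan(P,R,4,.35,R,P-R[:,2]*.03)
E
```

```text
total deg [-0.28 10.    2.48] tool shift [-0.002   0.002   0.1632]
-0.06 2.00 0.50 -0.0004 0.0004 0.0326 0.35; -0.06 2.00 0.50 -0.0015 0.0004 0.0326 0.35; -0.06 2.00 0.50 -0.0027 0.0004 0.0325 0.35; -0.06 2.00 0.50 -0.0038 0.0004 0.0324 0.35; -0.06 2.00 0.50 -0.0049 0.0004 0.0323 0.35; 

total deg [0. 0. 0.] tool shift [ 0.   -0.    0.03]
0.00 0.00 0.00 0.0000 -0.0000 0.0075 0.35; 0.00 0.00 0.00 0.0000 -0.0000 0.0075 0.35; 0.00 0.00 0.00 0.0000 -0.0000 0.0075 0.35; 0.00 0.00 0.00 0.0000 -0.0000 0.0075 0.35;
```

Request:
apply_moves --steps "-0.06 2 0.5 -0.0004 0.0004 0.0326 0.35; -0.06 2 0.5 -0.0015 0.0004 0.0326 0.35; -0.06 2 0.5 -0.0027 0.0004 0.0325 0.35; -0.06 2 0.5 -0.0038 0.0004 0.0324 0.35; -0.06 2 0.5 -0.0049 0.0004 0.0323 0.35"

```text
time_s: 2.1
position: [0.4926, -0.0236, 0.0366]
orientation: [[-0.231, 0.972, -0.039], [0.957, 0.234, 0.17], [0.174, 0.002, -0.985]]
contact_force: [0.9, 0.2, -0.1]
grip_width: 0.351
grasp_force: 0.0
```

Request:
apply_moves --steps "0 0 0 0 0 0.01 0.35; 0 0 0 0 0 0.01 0.35; 0 0 0 0 0 0.005 0.35; 0 0 0 0 0 0.005 0.35; 0 0 0 0 0 0 0.35"

```text
time_s: 2.6
position: [0.4921, -0.0165, 0.0085]
orientation: [[-0.235, 0.971, -0.039], [0.956, 0.238, 0.169], [0.173, 0.002, -0.985]]
contact_force: [-0.2, 0.5, 0.2]
grip_width: 0.348
grasp_force: 0.0
```

Request:
apply_moves --steps "0 0 0 0 -0.001 0.001 0.05; 0 0 0 0 0 0 0; 0 0 0 0 0 0 0; 0 0 0 0 0 0 0; 0 0 0 0 0 0 0" --grip_force 50

```text
time_s: 3.1
position: [0.4914, -0.0168, 0.0078]
orientation: [[-0.235, 0.971, -0.039], [0.957, 0.238, 0.169], [0.173, 0.003, -0.985]]
contact_force: [-1.3, -0.2, 5.9]
grip_width: 0.092
grasp_force: 49.8
```

Request:
apply_moves --steps "0 0 0 0 0 0 0; 0 0 0 0 0 -0.005 0; 0 0 0 0 0 -0.015 0; 0 0 0 0 0 -0.03 0"

```text
time_s: 3.5
position: [0.4905, -0.0248, 0.0552]
orientation: [[-0.234, 0.971, -0.045], [0.956, 0.238, 0.17], [0.176, -0.003, -0.984]]
contact_force: [0.1, -0.2, 0.1]
grip_width: 0.094
grasp_force: 49.0
```

```bash
python3 - <<'E'
from h import *
c=grab("wrist");save(c,"w2.pkl");s=c["s"];print(s["grip_width"],s["grasp_force"],s["contact_force"])
g=cv2.resize(c["pixels"][200:300,200:330],None,fx=6,fy=6);png(g,"w2.png")
# look pose above the slot: vertical tool, x=+axis dir
R=Rt((.1046,1-.0055,0)); plan(np.array([.562,.147,.30]),R,6,0)
E
```

```text
0.09399962965839495 49.0442710602656 [ 0.0922399  -0.23689209  0.10513351]
total deg [-1.4  -9.82 19.73] tool shift [ 0.1911  0.1076 -0.2079]
-0.23 -1.64 3.29 0.0318 0.0179 -0.0346 0; -0.23 -1.64 3.29 0.0318 0.0162 -0.0355 0; -0.23 -1.64 3.29 0.0317 0.0146 -0.0363 0; -0.23 -1.64 3.29 0.0314 0.0129 -0.0372 0; -0.23 -1.64 3.29 0.0310 0.0113 -0.0380 0; 
-0.23 -1.64 3.29 0.0305 0.0097 -0.0389 0;
```

View pics/w2.png

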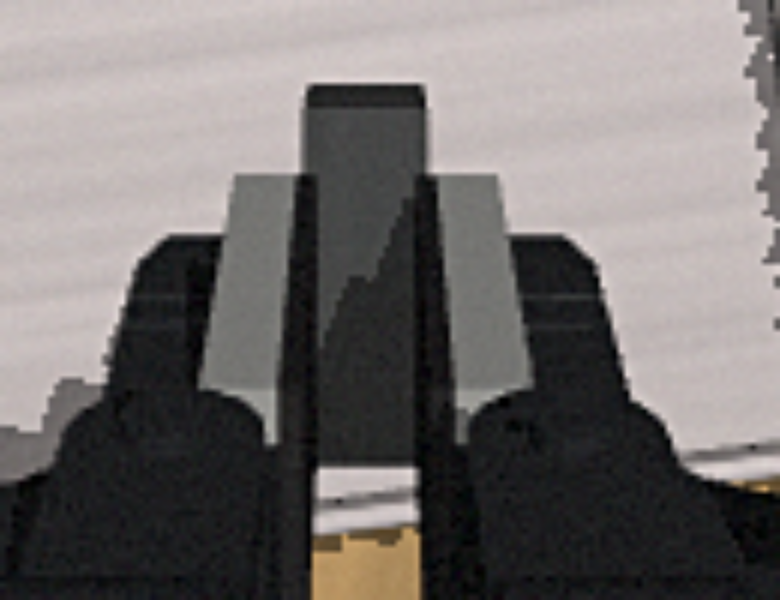

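The crop shows the key held squarely between the pads, its +x end at (365,95).

Request:
apply_moves --steps "-0.23 -1.64 3.29 0.0318 0.0179 -0.0346 0; -0.23 -1.64 3.29 0.0318 0.0162 -0.0355 0; -0.23 -1.64 3.29 0.0317 0.0146 -0.0363 0; -0.23 -1.64 3.29 0.0314 0.0129 -0.0372 0; -0.23 -1.64 3.29 0.031 0.0113 -0.038 0"

```text
time_s: 4.05
position: [0.5491, 0.119, 0.2563]
orientation: [[0.051, 0.999, -0.004], [0.998, -0.05, 0.029], [0.029, -0.006, -1.0]]
contact_force: [1.5, 0.0, -0.7]
grip_width: 0.095
grasp_force: 49.0
```

Request:
apply_moves --steps "-0.23 -1.64 3.29 0.0305 0.0097 -0.0389 0; 0 0 0 0 0 0 0; 0 0 0 0 0 0 0"

```text
time_s: 4.35
position: [0.5609, 0.1476, 0.2948]
orientation: [[0.102, 0.995, -0.001], [0.995, -0.102, 0.001], [0.001, -0.001, -1.0]]
contact_force: [0.7, -0.7, -0.6]
grip_width: 0.093
grasp_force: 49.0
```

```bash
python3 - <<'E'
from h import *
c=grab("wrist");save(c,"w3.pkl");s=c["s"];print(s["position"],s["orientation"],s["grip_width"])
png(cv2.resize(c["pixels"][90:290,160:360],None,fx=3,fy=3),"w3.png")
E
```

```text
[0.56093263 0.14761201 0.29479676] [[ 0.10239079  0.99474338 -0.00131387]
 [ 0.99474336 -0.10238885  0.0014712 ]
 [ 0.00132895 -0.00145761 -0.99999805]] 0.09256686284496302
```

View pics/w3.png

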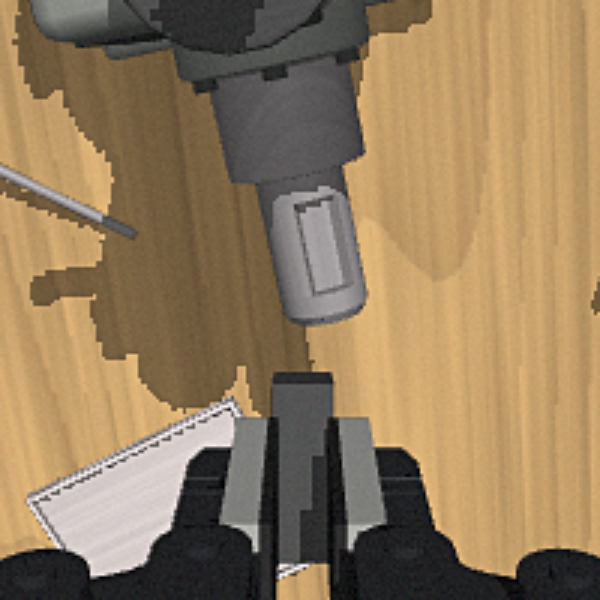

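The crop shows the spindle seat with its slot, corners near (297,205), (332,197), (345,288), (312,296). It is right of the seat's centreline, and the axis runs to lower right, so the axis heads towards (−0.1, 1).

```bash
cat > slot.py <<'E'
from h import *
from scipy.optimize import least_squares
np.set_printoptions(precision=4,suppress=True)
def fit(c,x0=(.5624,-.1046,.0986)):
    q=cloud(c).reshape(-1,3);q=q[(q[:,1]>.121)&(q[:,1]<.200)&(q[:,2]>.075)&(q[:,2]<.135)&(abs(q[:,0]-.5624)<.035)]
    q=q[(q[:,1]<.166)|(q[:,1]>.180)]
    def res(b):
        r=np.hypot(q[:,0]-b[0]-b[1]*(q[:,1]-.15),q[:,2]-b[2]-b[3]*(q[:,1]-.15))
        return r-np.where(q[:,1]>.173,.025,.016)
    r=least_squares(res,[*x0,0],loss="soft_l1",f_scale=.0006);e=res(r.x);print("fit",r.x,len(q),np.median(abs(e)));return r.x,q,e
if __name__=="__main__":
    c=load("w3.pkl");b,q,e=fit(c)
    m=(q[:,1]<.166)&(e<-.0025)
    s=q[m];th=np.arctan2(s[:,0]-b[0]-b[1]*(s[:,1]-.15),s[:,2]-b[2]);print("slot pts",m.sum(),"x-angle",np.median(th),th.mean(),np.percentile(th,[5,95]),"y",np.percentile(s[:,1],[3,97]),"r",(e[m]+.016).mean())
    cor=np.array([(297,205),(332,197),(345,288),(312,296)])/3+[160,90]
    def cyl(uv,rad):
        d=rays(c,[uv])[0];o=c["C"].copy()
        ax=np.array([b[1],1,0]);ax/=np.linalg.norm(ax);p0=np.array([b[0],.15,b[2]])
        dp=d-ax*(d@ax);op=(o-p0)-ax*((o-p0)@ax);A=dp@dp;B=op@dp;C=op@op-rad**2;t=(-B-np.sqrt(B*B-A*C))/A;return o+t*d
    for u in cor:
        X=cyl(u,.016);dx=(X[0]-b[0]-b[1]*(X[1]-.15))/np.hypot(1,b[1]);print(X,np.arctan2(dx,X[2]-b[2]))
    # shoulder y from step in radius along top
    q2=cloud(c).reshape(-1,3);q2=q2[abs(q2[:,0]-b[0]-b[1]*(q2[:,1]-.15))<.006]
    for y in np.arange(.106,.186,.004):
        k=abs(q2[:,1]-y)<.002;print(round(y,3),np.median(q2[k,2]) if k.any() else None,end=" | ")
E
python3 slot.py
```

```text
fit [ 0.5627 -0.0812  0.0988  0.0141] 2166 0.0006560882553087819
slot pts 324 x-angle 0.368360740468641 0.36278891507168953 [-0.1021  0.8266] y [0.1279 0.1586] r 0.011720795214335736
[0.5608 0.1589 0.1148] -0.07667612811376447
[0.5732 0.1596 0.1102] 0.7769863964175555
[0.5747 0.1264 0.1113] 0.6798310760211557
[0.5627 0.1256 0.1147] -0.1269832385529786
0.106 None | 0.11 None | 0.114 0.11272761191877409 | 0.118 0.11442959111957768 | 0.122 0.11507446907733426 | 0.126 0.11434012846936795 | 0.13 0.11108499942079636 | 0.134 0.30093735097532814 | 0.138 0.3020501432003969 | 0.142 0.30104212705362354 | 0.146 0.30062608835207444 | 0.15 0.3000328910648575 | 0.154 0.30467144055882656 | 0.158 0.3749754494613858 | 0.162 0.29787281152421574 | 0.166 0.37557998039440754 | 0.17 0.12411523268673677 | 0.174 0.12414251485045089 | 0.178 0.12422958822245472 | 0.182 0.12382946691904795 |
```

```bash
cat >> h.py <<'E'
def SR(slope,L,deg):
    a=np.array([slope,1,0]);a/=np.linalg.norm(a);e=np.cross(a,[0,0,1]);u=np.sin(L)*e+np.cos(L)*np.array([0,0,1.]);p=np.radians(deg)
    return a,e,u,Rt(a,-np.cos(p)*u+np.sin(p)*a)
E
python3 - <<'E'
from h import *
a,e,u,R=SR(-.07,.33,10);print(e,R)
plan(np.array([.5627,.147,.0988])-.08*a+.06*u,R,5,0)
E
```

```text
[ 0.99755897  0.06982913 -0.        ] [[-0.01263614  0.94373302 -0.3304668 ]
 [ 0.98633305  0.06606131  0.15094042]
 [ 0.16427853 -0.32404303 -0.93166983]]
total deg [19.41  8.2  -8.2 ] tool shift [-0.0749  0.0361  0.1371]
3.88 1.64 -1.64 -0.0150 0.0072 0.0274 0; 3.88 1.64 -1.64 -0.0160 0.0086 0.0264 0; 3.88 1.64 -1.64 -0.0170 0.0099 0.0253 0; 3.88 1.64 -1.64 -0.0180 0.0111 0.0241 0; 3.88 1.64 -1.64 -0.0190 0.0121 0.0228 0;
```

Request:
apply_moves --steps "3.88 1.64 -1.64 -0.015 0.0072 0.0274 0; 3.88 1.64 -1.64 -0.016 0.0086 0.0264 0; 3.88 1.64 -1.64 -0.017 0.0099 0.0253 0; 3.88 1.64 -1.64 -0.018 0.0111 0.0241 0; 3.88 1.64 -1.64 -0.019 0.0121 0.0228 0"

```text
time_s: 4.9
position: [0.5866, 0.0663, 0.1533]
orientation: [[-0.01, 0.942, -0.335], [0.986, 0.065, 0.154], [0.167, -0.328, -0.93]]
contact_force: [0.3, 1.1, 0.1]
grip_width: 0.09
grasp_force: 49.1
```

Request:
apply_moves --steps "0 0 0 0 0 0 0; 0 0 0 0 0 0 0"

```text
time_s: 5.1
position: [0.586, 0.0672, 0.1526]
orientation: [[-0.008, 0.942, -0.335], [0.986, 0.062, 0.153], [0.165, -0.329, -0.93]]
contact_force: [0.3, 0.4, 0.3]
grip_width: 0.093
grasp_force: 49.1
```

```bash
python3 - <<'E'
from h import *
c=grab("wrist");save(c,"w4.pkl");s=c["s"];print(s["position"],s["orientation"],s["contact_force"])
png(cv2.resize(c["pixels"][20:220,160:360],None,fx=3,fy=3,interpolation=2),"w4.png")
l=cv2.createLineSegmentDetector().detect(cv2.cvtColor(c["pixels"],cv2.COLOR_RGB2GRAY))[0].reshape(-1,4)
for k in l:
    if np.hypot(k[2]-k[0],k[3]-k[1])>14 and 200<k[0]<340 and k[1]<190: print(k.round(1), ((k-[160,20,160,20])*3).round(0))
E
```

```text
[0.58604899 0.06719957 0.1525722 ] [[-0.00773985  0.94213526 -0.33514361]
 [ 0.98631008  0.06240058  0.15263875]
 [ 0.1647195  -0.32937412 -0.92972048]] [0.25583011 0.43349435 0.32307163]
[246.9  71.7 271.9  71. ] [261. 155. 336. 153.]
[200.6 115.7 162.7  84.9] [122. 287.   8. 195.]
[271.4 129.4 270.1  80.6] [334. 328. 330. 182.]
[264.5  66.4 245.6  65.4] [313. 139. 257. 136.]
[301.  137.  294.2 155.6] [423. 351. 403. 407.]
[282.1  76.6 264.6  62.9] [366. 170. 314. 129.]
[251.8  83.1 253.5 129.4] [276. 189. 280. 328.]
[282.7 185.6 282.3 200.7] [368. 497. 367. 542.]
[248.1 149.4 278.1 148.5] [264. 388. 354. 386.]
[273.5  73.1 275.6 128.1] [340. 159. 347. 324.]
[270.6  73.5 251.9  74.7] [332. 161. 276. 164.]
[285.4 140.7 282.2  75.4] [376. 362. 367. 166.]
[239.5  73.1 241.7 141.9] [239. 159. 245. 366.]
[240.6 143.5 286.8 142.1] [242. 370. 381. 366.]
[248.9 128.2 247.7  73.1] [267. 324. 263. 159.]
[299.4  26.7 367.3  13.9] [418.  20. 622. -18.]
[298.5  15.6 297.9   0.6] [415. -13. 414. -58.]
[234.4  70.5 221.7  63.4] [223. 152. 185. 130.]
[263.2  53.4 245.6  55.3] [309. 100. 257. 106.]

[... 211 characters left out ...]
151.1] [369. 390. 306. 393.]
[299.5  60.9 286.1  68.9] [419. 123. 378. 147.]
[299.2  36.9 300.1  54.4] [418.  51. 420. 103.]
[235.6  94.4 235.6  71.9] [227. 223. 227. 156.]
[274.7  48.1 295.9  53.2] [344.  84. 408. 100.]
[223.8  56.8 238.9  50.7] [192. 110. 237.  92.]
[286.   69.4 286.5  84.4] [378. 148. 380. 193.]
[331.9 150.6 324.4 138.1] [516. 392. 493. 354.]
[310.3 154.3 308.1 170.8] [451. 403. 444. 452.]
[200.7  80.6 199.8 103.1] [122. 182. 119. 249.]
[200.2 189.4 199.6 223.1] [120. 508. 119. 609.]
[202.3  20.6 201.3  35.7] [127.   2. 124.  47.]
[201.5  41.9 200.4  59.4] [125.  66. 121. 118.]
[306.9 173.  304.1 208.1] [441. 459. 432. 564.]
[281.1 180.7 282.4 164.3] [363. 482. 367. 433.]
```

View pics/w4.png

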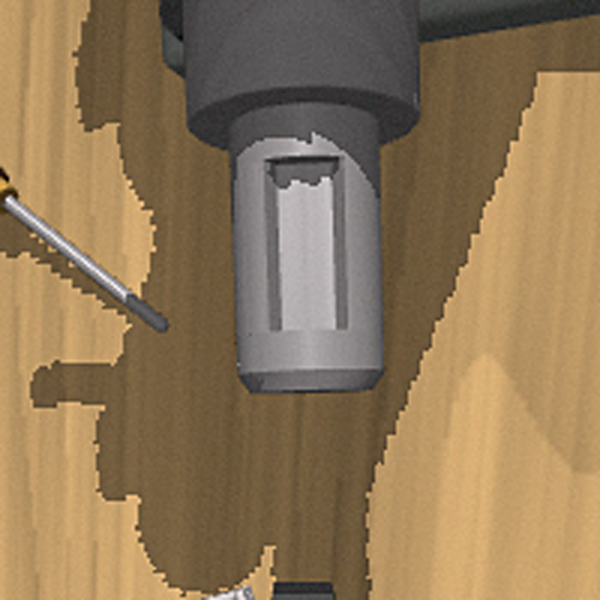

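The crop shows the slot squarely, from (262–340,155) to (267–347,328), with the seat outline from 239 to 380. The floor and rim midlines coincide, so the lean agrees with this view direction (about 0.336 rad).

```bash
python3 - <<'E'
from h import *
from slot import fit
np.set_printoptions(precision=4,suppress=True)
c=load("w4.pkl");R=np.array(c["s"]["orientation"])
def end(z0=.0988):
    pass
u=np.array([np.sin(.336),0.02,np.cos(.336)])
def cast(uv,p0,n):
    d=rays(c,[uv])[0];return c["C"]+d*((p0-c["C"])@n/(d@n))
b,q,e=fit(c)
p=np.array([b[0],.147,b[2]]);print("axis at .147",b[0]+b[1]*(.147-.15))
cl=cloud(c)
for v in(95,110,122):
    P=cl[v,236:290];x=P[:,0]-(b[0]+b[1]*(P[:,1]-.15));z=P[:,2]-b[2]
    print(v,"r*1000",(np.hypot(x,z)*1000).round(0).astype(int).tolist());print("lat",((x*np.cos(.336)-z*np.sin(.336))*1000).round(0).astype(int)[::2].tolist())
u=np.array([np.sin(.336)*1,.024,np.cos(.336)]);u/=np.linalg.norm(u)
for h,uvs in((.016,((260.6,71.4),(262.3,128.8))),(.010,((260.95,82),(262.45,129.4)))):
    X=[cast(v,p+u*h,u) for v in uvs];print(h,X,"len",np.linalg.norm(X[1]-X[0]),"dir",(X[0]-X[1])/np.linalg.norm(X[0]-X[1]))
# silhouettes: planes tangent: axis dir = cross of plane normals
nl=np.cross(*rays(c,[(239.5,73.1),(241.7,141.9)]));nr=np.cross(*rays(c,[(285.4,140.7),(282.2,75.4)]))
nl/=np.linalg.norm(nl);nr/=np.linalg.norm(nr)
a=np.cross(nl,nr);a/=np.linalg.norm(a)*np.sign(a[1]);print("sil axis",a)
# level axis: find point with distance 16mm to both tangent planes
# (X-C).nl = s1*.016 , (X-C).nr = s2*.016, y=.147
ctr=p-c["C"];A=np.array([nl,nr,[0,1,0]]);X=np.linalg.solve(A,[np.sign(ctr@nl)*.016,np.sign(ctr@nr)*.016,.147-c["C"][1]])+c["C"];print("sil axis pt",X)
E
```

```text
fit [ 0.5633 -0.0963  0.0989  0.0122] 6475 0.0006720380707522546
axis at .147 0.5635778972980968
95 r*1000 [117, 16, 17, 16, 16, 17, 17, 17, 17, 17, 17, 16, 18, 16, 15, 14, 13, 12, 12, 11, 12, 10, 11, 12, 10, 11, 11, 10, 11, 11, 11, 12, 11, 11, 13, 12, 14, 14, 16, 16, 17, 16, 17, 17, 16, 16, 17, 17, 17, 16, 16, 100, 100, 98]
lat [-25, -15, -14, -12, -11, -10, -8, -7, -6, -5, -4, -2, -1, 0, 1, 2, 4, 5, 6, 7, 8, 10, 11, 12, 14, 15, 26]
110 r*1000 [116, 117, 16, 17, 16, 17, 16, 17, 17, 17, 17, 17, 18, 15, 16, 15, 14, 12, 12, 12, 11, 12, 11, 12, 11, 10, 11, 12, 10, 11, 12, 12, 11, 12, 13, 12, 12, 15, 16, 17, 17, 17, 17, 17, 17, 17, 17, 17, 17, 17, 16, 99, 98, 100]
lat [-26, -16, -14, -13, -11, -10, -9, -8, -6, -5, -4, -3, -1, 0, 1, 2, 3, 5, 6, 7, 8, 10, 11, 12, 14, 15, 25]
122 r*1000 [117, 117, 16, 17, 17, 17, 17, 17, 16, 17, 17, 16, 16, 17, 16, 14, 13, 12, 11, 12, 10, 11, 12, 11, 11, 11, 13, 10, 11, 11, 11, 12, 10, 11, 12, 12, 12, 14, 15, 17, 17, 16, 17, 17, 17, 17, 16, 17, 17, 17, 16, 16, 99, 99]
lat [-26, -16, -14, -13, -12, -10, -9, -8, -7, -5, -4, -3, -2, 0, 1, 2, 3, 5, 6, 7, 8, 9, 11, 12, 13, 15, 25]
0.016 [array([0.567 , 0.1611, 0.1141]), array([0.5703, 0.1274, 0.1139])] len 0.03376891712125432 dir [-0.0952  0.9954  0.008 ]
0.01 [array([0.5656, 0.1562, 0.1084]), array([0.5684, 0.1274, 0.1082])] len 0.028857627256538277 dir [-0.0972  0.9952  0.0087]
sil axis [-0.1734  0.9646 -0.1986]
sil axis pt [0.5542 0.147  0.0712]
```

```bash
cat > key.py <<'E'
from h import *
np.set_printoptions(precision=4,suppress=True)
T=np.array(robot.capture("wrist")["tool_from_camera"]) if 0 else np.array(load("w2.pkl")["tool_from_camera"])
c=dict(load("w2.pkl"));c["C"]=T[:3,3];c["M"]=T[:3,:3]
R=np.array(c["s"]["orientation"]);p=np.radians(10)
k=np.array([np.cos(p),0,np.sin(p)]);up=np.array([np.sin(p),0,-np.cos(p)])
d=rays(c,[(260.8,217.6)])[0]
for kz in(-.0015,0,.0015):
    # centre (kx,y,kz); corner = centre+.0147k+.005up on ray
    off=.0147*k+.005*up; t=(kz+off[2]-c["C"][2])/d[2];X=c["C"]+d*t;print("kz",kz,"centre",X-off)
E
python3 key.py
python3 - <<'E'
from h import *
a,e,u,R=SR(-.0955,.33,10); mid=np.array([.5634,.1438,.099])
P=mid+.030*u;print(P);plan(P,R,4,0)
E
```

```text
kz -0.0015 centre [ 0.0013  0.0005 -0.0015]
kz 0 centre [0.0007 0.0005 0.    ]
kz 0.0015 centre [0.0001 0.0005 0.0015]
[0.57307726 0.14472418 0.12738127]
total deg [ 0.24 -0.53 -1.5 ] tool shift [0.0712 0.0006 0.0425]
0.06 -0.13 -0.37 0.0178 0.0001 0.0106 0; 0.06 -0.13 -0.37 0.0178 0.0003 0.0106 0; 0.06 -0.13 -0.37 0.0178 0.0004 0.0105 0; 0.06 -0.13 -0.37 0.0179 0.0005 0.0105 0;
```

Request:
apply_moves --steps "0.06 -0.13 -0.37 0.0178 0 0.0106 0; 0.06 -0.13 -0.37 0.0178 0 0.0106 0; 0.06 -0.13 -0.37 0.0178 0 0.0105 0; 0.06 -0.13 -0.37 0.0172 0 0.0105 0; 0 0 0 0 0 0 0"

```text
time_s: 5.65
position: [0.5703, 0.1483, 0.1267]
orientation: [[-0.043, 0.941, -0.336], [0.985, 0.096, 0.141], [0.165, -0.325, -0.931]]
contact_force: [-0.9, 0.6, -1.2]
grip_width: 0.09
grasp_force: 49.1
```

```bash
cat > where.py <<'E'
from h import *
np.set_printoptions(precision=4,suppress=True)
import sys
def where(L=.33,deg=10,kc=(.0007,.0005,0),mid=(.5634,.1438,.099),sl=-.0955):
    a,e,u,R=SR(sl,L,deg);s=robot.observe();Rm=np.array(s["orientation"]);k=np.array(s["position"])+Rm@np.array(kc)-np.array(mid)
    l=np.cross(a,u);print("key centre: along %.4f radial %.4f lateral %.4f"%(k@a,k@u,k@l),"ori err deg(tool)",np.degrees(Ro.from_matrix(Rm.T@R).as_rotvec()),"F(a,u,l)",np.array(s["contact_force"])@np.c_[a,u,l],"t",s["time_s"],"gw",s["grip_width"])
if __name__=="__main__": where()
E
python3 where.py
```

```text
key centre: along 0.0046 radial 0.0287 lateral -0.0016 ori err deg(tool) [-0.1341  0.0594  0.3215] F(a,u,l) [ 0.7107 -1.3884 -0.4476] t 5.65 gw 0.08994505469173278
```

Request:
apply_moves --steps "0 0 0.15 -0.0025 0.0008 0.001 0; -0.13 0 0.15 -0.0025 0.0008 0.0009 0; 0 0 0 0 0 0 0; 0 0 0 0 0 0 0"

```text
time_s: 6.05
position: [0.5736, 0.1391, 0.1247]
orientation: [[-0.033, 0.943, -0.332], [0.986, 0.085, 0.143], [0.163, -0.322, -0.933]]
contact_force: [1.2, 0.4, 0.1]
grip_width: 0.091
grasp_force: 49.1
```

```bash
python3 where.py
```

```text
key centre: along -0.0050 radial 0.0275 lateral 0.0013 ori err deg(tool) [ 0.1562  0.0061 -0.2931] F(a,u,l) [0.3091 0.4525 1.1212] t 6.05 gw 0.09104570347591188
```

Request:
apply_moves --steps "0 0 0 0 0 0 0; 0 0 0 0 0 0 0"

```text
time_s: 6.25
position: [0.5734, 0.1396, 0.1247]
orientation: [[-0.034, 0.943, -0.332], [0.986, 0.085, 0.143], [0.163, -0.322, -0.933]]
contact_force: [-0.2, 0.1, 0.9]
grip_width: 0.091
grasp_force: 49.1
```

```bash
python3 where.py
```

```text
key centre: along -0.0045 radial 0.0275 lateral 0.0013 ori err deg(tool) [ 0.1475  0.0094 -0.2501] F(a,u,l) [ 0.1225  0.8048 -0.5026] t 6.25 gw 0.09106402425111425
```

Request:
apply_moves --steps "0.15 0 -0.25 0.0037 -0.0013 0.0008 0; 0 0 0 0 0 0.001 0; 0 0 0 0 0 0.001 0; 0 0 0 0 0 0.001 0; 0 0 0 0 0 0.001 0"

```text
time_s: 6.75
position: [0.5702, 0.1441, 0.121]
orientation: [[-0.038, 0.942, -0.335], [0.986, 0.09, 0.142], [0.164, -0.324, -0.932]]
contact_force: [-0.3, 0.2, -0.3]
grip_width: 0.097
grasp_force: 49.1
```

Request:
apply_moves --steps "0 0 0 0 0 0 0; 0 0 0 0 0 0 0; 0 0 0 0 0 0 0"

```text
time_s: 7.05
position: [0.5704, 0.144, 0.1212]
orientation: [[-0.038, 0.942, -0.334], [0.986, 0.09, 0.142], [0.164, -0.324, -0.932]]
contact_force: [0.0, -0.5, 0.5]
grip_width: 0.092
grasp_force: 49.1
```

```bash
python3 where.py;python3 - <<'E'
from h import *
c=grab("wrist");save(c,"w5.pkl");png(cv2.resize(c["pixels"][130:280,190:330],None,fx=4,fy=4,interpolation=2),"w5.png")
E
```

```text
key centre: along 0.0002 radial 0.0234 lateral -0.0001 ori err deg(tool) [-0.0123  0.0219  0.0223] F(a,u,l) [-0.5361  0.4444 -0.1858] t 7.05 gw 0.09206929310965314
```

View pics/w5.png

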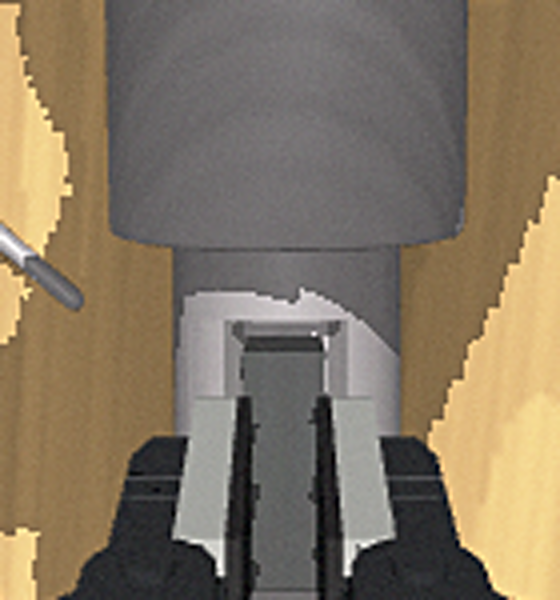

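The crop shows the key's end (243–322, y 340) centred over the slot (224–347, far end at y 322), with about 0.3 mm to go towards the right. I'll lower it gently.

Request:
apply_moves --steps "0 0 0 -0.0002 0.0002 0.001 0; 0 0 0 -0.0002 0 0.001 0; 0 0 0 -0.0001 0 0.0007 0; 0 0 0 0 0 0 0"

```text
time_s: 7.5
position: [0.5695, 0.144, 0.1183]
orientation: [[-0.038, 0.942, -0.335], [0.986, 0.09, 0.142], [0.164, -0.325, -0.932]]
contact_force: [-0.1, 0.1, -0.2]
grip_width: 0.094
grasp_force: 49.1
```

Request:
apply_moves --steps "0 0 0 -0.0001 0 0.0007 0; 0 0 0 -0.0001 0 0.0007 0; 0 0 0 -0.0001 0 0.0006 0; 0 0 0 0 0 0 0"

```text
time_s: 7.9
position: [0.5689, 0.1439, 0.1164]
orientation: [[-0.038, 0.942, -0.335], [0.986, 0.09, 0.142], [0.164, -0.324, -0.932]]
contact_force: [0.1, 0.1, 0.4]
grip_width: 0.093
grasp_force: 49.1
```

```bash
python3 where.py
```

```text
key centre: along 0.0003 radial 0.0184 lateral 0.0000 ori err deg(tool) [-0.0284  0.022   0.0205] F(a,u,l) [ 0.123   0.3586 -0.0411] t 7.9 gw 0.0934103412453613
```

Request:
apply_moves --steps "0 0 0 -0.0001 0 0.0006 0; 0 0 0 -0.0001 0 0.0005 0; 0 0 0 -0.0001 0 0.0005 0; 0 0 0 0 0 0 0"

```text
time_s: 8.3
position: [0.5686, 0.1439, 0.1152]
orientation: [[-0.038, 0.942, -0.334], [0.986, 0.09, 0.142], [0.164, -0.324, -0.932]]
contact_force: [0.5, 0.3, 1.1]
grip_width: 0.09
grasp_force: 50.0
```

```bash
python3 where.py
```

```text
key centre: along 0.0003 radial 0.0172 lateral 0.0001 ori err deg(tool) [0.0045 0.0193 0.0264] F(a,u,l) [0.2872 1.2329 0.0886] t 8.3 gw 0.09011261254601441
```

Request:
apply_moves --steps "0 0 0 -0.0001 0 0.0005 0; 0 0 0 -0.0001 0 0.0005 0; 0 0 0 0 0 0 0; 0 0 0 0 0 0 0"

```text
time_s: 8.7
position: [0.5686, 0.1439, 0.1149]
orientation: [[-0.038, 0.942, -0.333], [0.986, 0.091, 0.142], [0.164, -0.323, -0.932]]
contact_force: [-0.1, -0.1, 5.6]
grip_width: 0.093
grasp_force: 52.5
```

```bash
python3 where.py
```

```text
key centre: along 0.0003 radial 0.0169 lateral 0.0002 ori err deg(tool) [0.0513 0.0104 0.0412] F(a,u,l) [-0.0458  5.3078 -1.9308] t 8.7 gw 0.09308031295560955
```

Request:
apply_moves --steps "0 0 0 0 0 -0.0005 0; 0 0 0 0 0 0 0.15; 0 0 0 0 0 0 0.2; 0 0 0 0 0 0 0.25; 0 0 0 0 0 0 0.25"

```text
time_s: 9.2
position: [0.568, 0.1437, 0.114]
orientation: [[-0.038, 0.941, -0.335], [0.986, 0.09, 0.142], [0.164, -0.325, -0.931]]
contact_force: [0.6, -0.3, 0.0]
grip_width: 0.251
grasp_force: 0.0
```

Request:
apply_moves --steps "0 0 0 0 0 -0.004 0.25; 0 0 0 0 0 -0.008 0.25; 0 0 0 0 0 -0.01 0.25; 0 0 0 0 0 -0.01 0.25; 0 0 0 0 0 0 0.25"

```text
time_s: 9.7
position: [0.5808, 0.139, 0.1468]
orientation: [[-0.038, 0.943, -0.331], [0.986, 0.09, 0.142], [0.164, -0.32, -0.933]]
contact_force: [0.7, -0.2, 0.2]
grip_width: 0.253
grasp_force: 0.0
```

```bash
python3 - <<'E'
from h import *
np.set_printoptions(precision=4,suppress=True)
c=grab("wrist");save(c,"w6.pkl");png(cv2.resize(c["pixels"][110:290,180:340],None,fx=3,fy=3,interpolation=2),"w6.png")
a,e,u,R=SR(-.0955,.33,0);mid=np.array([.5634,.1438,.099]);plan(mid+.032*u+.0005*a,R,3,0)
E
python3 where.py
```

```text
total deg [ 0.14 -9.98  0.02] tool shift [ 0.0036 -0.0002  0.0184]
0.05 -3.33 0.01 0.0012 -0.0001 0.0061 0; 0.05 -3.33 0.01 0.0016 -0.0001 0.0061 0; 0.05 -3.33 0.01 0.0019 -0.0001 0.0060 0; 
key centre: along -0.0056 radial 0.0496 lateral 0.0007 ori err deg(tool) [0.1408 0.0207 0.0356] F(a,u,l) [-0.155  -0.1504 -0.0379] t 9.75 gw 0.2484541861917666
```

View pics/w6.png

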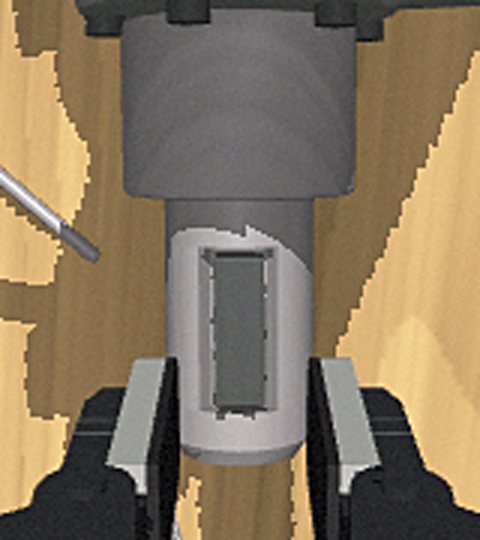

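The crop shows the key lying in the slot (215–268, y 252–412). I'll press it down with shut fingers.

Request:
apply_moves --steps "0.05 -3.33 0 0.0012 0 0.0061 0; 0.05 -3.33 0 0.0016 0 0.0061 0; 0.05 -3.33 0 0.0019 0 0.006 0; 0 0 0 0 0 0 0; 0 0 0 0 0 0 0" --grip_force 40

```text
time_s: 10.25
position: [0.5723, 0.1458, 0.1274]
orientation: [[-0.096, 0.94, -0.326], [0.995, 0.091, -0.03], [0.001, -0.328, -0.945]]
contact_force: [0.2, -0.4, 0.4]
grip_width: -0.001
grasp_force: 0.0
```

Request:
apply_moves --steps "0 0 0 0 0 0.002 0; 0 0 0 0 0 0.002 0; 0 0 0 0 0 0.002 0; 0 0 0 0 0 0.001 0; 0 0 0 0 0 0 0"

```text
time_s: 10.75
position: [0.5702, 0.1449, 0.1209]
orientation: [[-0.095, 0.941, -0.326], [0.995, 0.09, -0.031], [0.0, -0.327, -0.945]]
contact_force: [-0.1, 0.5, -0.6]
grip_width: -0.002
grasp_force: 0.0
```

```bash
cat > w0.py <<'E'
from where import where
where(deg=0,kc=(0,0,0))
E
python3 w0.py
```

```text
key centre: along 0.0004 radial 0.0229 lateral -0.0006 ori err deg(tool) [-0.1884 -0.0029  0.0157] F(a,u,l) [ 0.5008 -0.6008  0.2012] t 10.75 gw -0.00174184873918732
```

Request:
apply_moves --steps "0 0 0 0 0 0.001 0; 0 0 0 0 0 0.001 0; 0 0 0 0 0 0 0"

```text
time_s: 11.05
position: [0.5698, 0.1452, 0.1193]
orientation: [[-0.096, 0.941, -0.325], [0.995, 0.091, -0.031], [0.0, -0.326, -0.945]]
contact_force: [0.6, -0.6, -0.3]
grip_width: -0.0
grasp_force: 0.0
```

Request:
apply_moves --steps "0 0 0 0 0 0.0005 0; 0 0 0 0 0 0.0005 0; 0 0 0 0 0 0 0"

```text
time_s: 11.35
position: [0.5699, 0.1452, 0.1191]
orientation: [[-0.096, 0.941, -0.324], [0.995, 0.091, -0.031], [0.0, -0.325, -0.946]]
contact_force: [0.0, 0.4, 4.7]
grip_width: -0.003
grasp_force: 2.6
```

Request:
apply_moves --steps "0 0 0 0 0 0.0005 0; 0 0 0 0 0 0 0"

```text
time_s: 11.55
position: [0.5699, 0.1452, 0.119]
orientation: [[-0.096, 0.941, -0.324], [0.995, 0.091, -0.031], [0.0, -0.325, -0.946]]
contact_force: [0.7, -0.1, 7.3]
grip_width: -0.002
grasp_force: 3.7
```

Request:
apply_moves --steps "0 0 0 0 0 0.001 0; 0 0 0 0 0 0.001 0; 0 0 0 0 0 0 0"

```text
time_s: 11.85
position: [0.57, 0.1452, 0.1189]
orientation: [[-0.096, 0.942, -0.322], [0.995, 0.091, -0.031], [0.0, -0.323, -0.946]]
contact_force: [0.3, -0.3, 16.1]
grip_width: 0.003
grasp_force: 7.6
```

Request:
apply_moves --steps "0 0 0 0 0 0.001 0; 0 0 0 0 0 0.001 0; 0 0 0 0 0 0 0"

```text
time_s: 12.15
position: [0.5701, 0.1452, 0.1188]
orientation: [[-0.096, 0.943, -0.32], [0.995, 0.091, -0.031], [0.0, -0.321, -0.947]]
contact_force: [-0.9, -0.8, 24.5]
grip_width: -0.002
grasp_force: 11.6
```

```bash
python3 w0.py
```

```text
key centre: along 0.0008 radial 0.0209 lateral 0.0000 ori err deg(tool) [ 0.1609 -0.0025  0.044 ] F(a,u,l) [-0.7022 22.8068 -8.8701] t 12.15 gw -0.0020738015839025003
```

Request:
apply_moves --steps "0 0 0 0 0 -0.005 0; 0 0 0 -0.005 0 -0.02 0; 0 0 0 -0.015 0 -0.02 0; 0 0 0 -0.02 0 -0.01 0; 0 0 0 0 0 0 0"

```text
time_s: 12.65
position: [0.5911, 0.1041, 0.1674]
orientation: [[-0.093, 0.942, -0.323], [0.996, 0.088, -0.031], [-0.001, -0.324, -0.946]]
contact_force: [-0.1, 0.4, -0.9]
grip_width: 0.0
grasp_force: 0.0
```

Request:
apply_moves --steps "0 0 0 0 0 0 0; 0 0 0 0 0 0 0"

```text
time_s: 12.85
position: [0.5889, 0.1069, 0.1648]
orientation: [[-0.096, 0.94, -0.327], [0.995, 0.09, -0.031], [0.0, -0.329, -0.944]]
contact_force: [-0.9, 0.1, -0.3]
grip_width: 0.001
grasp_force: 0.0
```

```bash
cat > chk.py <<'E'
from h import *
np.set_printoptions(precision=4,suppress=True)
def an(c):
    a,e,u,R=SR(-.0955,.33,0);l=np.cross(a,u);mid=np.array([.5634,.1438,.099])
    q=cloud(c).reshape(-1,3)-mid;A=q@a;U=q@u;Lt=q@l
    m=(abs(U)<.04)&(abs(Lt)<.03)&(A>-.03)&(A<.03)
    seat=m&((abs(Lt)>.0095)&(abs(Lt)<.014))&(A>-.02)&(A<.018)
    r=np.hypot(U[seat],Lt[seat]);print("seat r by side",np.median(r[Lt[seat]<0]),np.median(r[Lt[seat]>0]),seat.sum())
    end=m&(abs(Lt)<.004)&(A<-.0195)&(A>-.023);print("seat top r (outer end)",np.median(np.hypot(U[end],Lt[end])),end.sum())
    for lo in np.arange(-.016,.016,.004):
        k=m&(abs(Lt)<.003)&(A>lo)&(A<lo+.004);print("A %.3f U %.4f n%d"%(lo,np.median(U[k]),k.sum()),end=" | ")
    k=m&(U>.018)&(abs(Lt)<.008)&(abs(A)<.013);print("\nkey: lateral pct",np.percentile(Lt[k],[2,50,98]) if k.any() else 0)
    k=m&(abs(Lt)<.003)&(U>.018);print("A range",np.percentile(A[k],[1,99]))
an(load("w6.pkl"));c=grab("wrist");save(c,"w7.pkl");an(c)
E
python3 chk.py; python3 w0.py
```

```text
seat r by side 0.016319642211750127 0.016975635410565616 753
seat top r (outer end) 0.016746056510119043 70
A -0.016 U 0.0206 n49 | A -0.012 U 0.0207 n66 | A -0.008 U 0.0209 n63 | A -0.004 U 0.0208 n67 | A 0.000 U 0.0209 n66 | A 0.004 U 0.0209 n67 | A 0.008 U 0.0208 n70 | A 0.012 U 0.0201 n79 | 
key: lateral pct [-0.0046  0.0002  0.0049]
A range [-0.016   0.0298]
seat r by side 0.01633487493013351 0.016970055918412136 772
seat top r (outer end) 0.01674606629277478 65
A -0.016 U 0.0206 n37 | A -0.012 U 0.0207 n56 | A -0.008 U 0.0209 n60 | A -0.004 U 0.0211 n58 | A 0.000 U 0.0208 n69 | A 0.004 U 0.0207 n59 | A 0.008 U 0.0208 n70 | A 0.012 U 0.0202 n76 | 
key: lateral pct [-0.0044 -0.0001  0.0049]
A range [-0.0144  0.0298]
key centre: along -0.0390 radial 0.0693 lateral -0.0007 ori err deg(tool) [-0.2841  0.0007  0.0539] F(a,u,l) [ 0.8239 -0.0849 -0.8277] t 12.9 gw 0.0010221943550502756
```

The key stands 4.1 mm proud along its whole length, so it is fully down. Next I'll measure the gear.

```bash
python3 - <<'E'
from h import *
t=load("top.pkl");a=onplane(t,[(310.3,188.3)],.1035)[0];b=onplane(t,[(323.3,191.7)],.086)[0];print(a,b)
R=Rt((.24,.97,0));plan(np.array([b[0],b[1],.22]),R,8,1)
E
```

```text
[ 0.51713135 -0.1721198   0.1035    ] [ 0.50912327 -0.20734599  0.086     ]
total deg [-19.01   3.23  19.22] tool shift [-0.3053 -0.1216 -0.0162]
-2.38 0.40 2.40 -0.0382 -0.0152 -0.0020 1; -2.38 0.40 2.40 -0.0387 -0.0135 -0.0029 1; -2.38 0.40 2.40 -0.0393 -0.0117 -0.0037 1; -2.38 0.40 2.40 -0.0397 -0.0099 -0.0044 1; -2.38 0.40 2.40 -0.0400 -0.0080 -0.0051 1; 
-2.38 0.40 2.40 -0.0403 -0.0061 -0.0056 1; -2.38 0.40 2.40 -0.0405 -0.0042 -0.0061 1; -2.38 0.40 2.40 -0.0405 -0.0022 -0.0066 1;
```

Request:
apply_moves --steps "-2.38 0.4 2.4 -0.0382 -0.0152 -0.002 1; -2.38 0.4 2.4 -0.0387 -0.0135 -0.0029 1; -2.38 0.4 2.4 -0.0393 -0.0117 -0.0037 1; -2.38 0.4 2.4 -0.0397 -0.0099 -0.0044 1; -2.38 0.4 2.4 -0.04 -0.008 -0.0051 1"

```text
time_s: 13.4
position: [0.5388, -0.0905, 0.2]
orientation: [[0.116, 0.986, -0.123], [0.993, -0.117, 0.001], [-0.013, -0.122, -0.992]]
contact_force: [1.5, -0.2, 0.5]
grip_width: 0.847
grasp_force: 0.0
```

Request:
apply_moves --steps "-2.38 0.4 2.4 -0.0403 -0.0061 -0.0056 1; -2.38 0.4 2.4 -0.0405 -0.0042 -0.0061 1; -2.38 0.4 2.4 -0.0405 -0.0022 -0.0066 1; 0 0 0 0 0 0 1; 0 0 0 0 0 0 1"

```text
time_s: 13.9
position: [0.5093, -0.2078, 0.2208]
orientation: [[0.241, 0.97, 0.002], [0.97, -0.241, 0.0], [0.001, 0.002, -1.0]]
contact_force: [0.3, 0.7, -0.0]
grip_width: 0.999
grasp_force: 0.0
```

```bash
python3 - <<'E'
from h import *
from scipy.optimize import least_squares
np.set_printoptions(precision=4,suppress=True)
c=grab("wrist");save(c,"w8.pkl");s=c["s"];print(s["position"],s["orientation"],s["time_s"])
q=cloud(c).reshape(-1,3);q=q[(q[:,2]>.03)&(q[:,2]<.12)&(abs(q[:,0]-.513)<.06)&(q[:,1]>-.25)&(q[:,1]<-.13)]
a=np.array([.24,.97,0]);a/=np.linalg.norm(a)
for it in range(3):
    e=np.cross(a,[0,0,1]);A=q@a;E=q@e;Z=q[:,2]
    if it==0:
        h,ed=np.histogram(A[Z>.09],np.arange(A.min(),A.max(),.002));print("rim A hist",list(zip(ed.round(3),h)))
        rim=np.percentile(A[Z>.092],[3,50,97]);print(rim)
    # boss points: behind rim
    m=(A<rim[1]-.013)&(A>rim[1]-.037)&(Z>.068)
    p=q[m]
    f=lambda b:np.hypot((p[:,0]-b[0])-b[1]*(p[:,1]+.205),p[:,2]-b[2])-.026
    g=lambda b:np.hypot(((p[:,0]-b[0])-b[1]*(p[:,1]+.205))/np.hypot(1,b[1]),p[:,2]-b[2])-.026
    r=least_squares(g,[.509,.24,.06],loss="soft_l1",f_scale=.0007);print("boss",r.x,len(p),np.median(abs(g(r.x))))
    # rim crown fit R=43.5 (outer envelope)
    a=np.array([r.x[1],1,0]);a/=np.linalg.norm(a)
    rim=np.percentile(q[Z>.092]@a,[3,50,97]);print("rim A",rim)
    bp=q[(q@a<rim[0]-.003)&(Z>.07)];print("boss A",np.percentile(bp@a,[1,3,50]))
# face/rim plane yaw: fit of flat front face points
fr=q[(q@a>rim[2]-.002)&(Z<.09)&(Z>.04)];print(len(fr))
if len(fr)>50:
    k=np.polyfit(fr[:,0],fr[:,1],1);print("face dy/dx",k[0],"-> axis slope",-k[0])
png(cv2.resize(c["pixels"][100:330,150:380],None,fx=2.6,fy=2.6,interpolation=2),"w8.png")
E
```

```text
[ 0.5093 -0.2078  0.2208] [[ 0.2414  0.9704  0.0022]
 [ 0.9704 -0.2414  0.0001]
 [ 0.0006  0.0021 -1.    ]] 13.9
rim A hist [(np.float64(-0.087), np.int64(0)), (np.float64(-0.085), np.int64(0)), (np.float64(-0.083), np.int64(0)), (np.float64(-0.081), np.int64(0)), (np.float64(-0.079), np.int64(0)), (np.float64(-0.077), np.int64(0)), (np.float64(-0.075), np.int64(0)), (np.float64(-0.073), np.int64(0)), (np.float64(-0.071), np.int64(0)), (np.float64(-0.069), np.int64(0)), (np.float64(-0.067), np.int64(0)), (np.float64(-0.065), np.int64(0)), (np.float64(-0.063), np.int64(0)), (np.float64(-0.061), np.int64(0)), (np.float64(-0.059), np.int64(3)), (np.float64(-0.057), np.int64(52)), (np.float64(-0.055), np.int64(135)), (np.float64(-0.053), np.int64(153)), (np.float64(-0.051), np.int64(144)), (np.float64(-0.049), np.int64(146)), (np.float64(-0.047), np.int64(154)), (np.float64(-0.045), np.int64(148)), (np.float64(-0.043), np.int64(154)), (np.float64(-0.041), np.int64(159)), (np.float64(-0.039), np.int64(133)), (np.float64(-0.037), np.int64(26))]
[-0.0555 -0.0463 -0.0376]
boss [0.5134 0.3124 0.0597] 1263 0.0003676524000610498
rim A [-0.0221 -0.0131 -0.0047]
boss A [-0.0524 -0.0518 -0.0389]
boss [0.5134 0.3138 0.0597] 1280 0.00036870409341724884
rim A [-0.0214 -0.0125 -0.004 ]
boss A [-0.0518 -0.0511 -0.0382]
boss [0.5134 0.3138 0.0597] 1280 0.00036870409341724884
rim A [-0.0214 -0.0125 -0.004 ]
boss A [-0.0518 -0.0511 -0.0382]
508
face dy/dx -0.31043895036862657 -> axis slope 0.31043895036862657
```

View pics/w8.png

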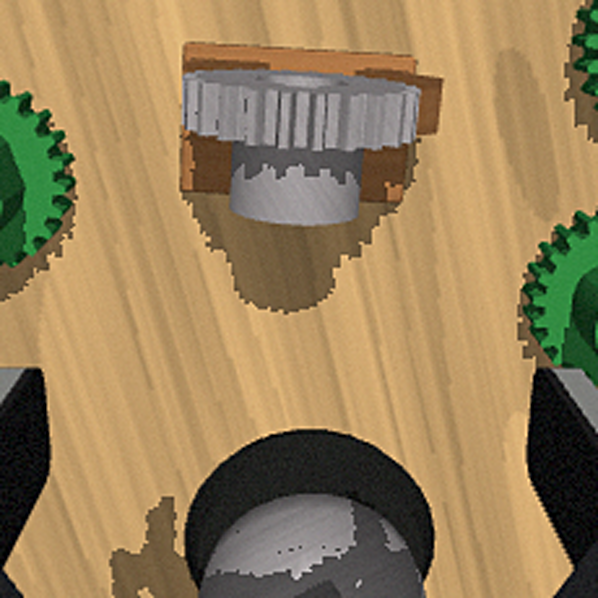

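The crop shows the gear from above: the boss is at (295,190) below the rim (185–418, y 75–145), and the vise is at (310,540), clear of the grip. The fit gives axis height 0.0597 and yaw slope 0.312.

```bash
python3 - <<'E'
from h import *
np.set_printoptions(precision=4,suppress=True)
sl=.3125;n=np.hypot(1,sl);a,e,u,R=SR(sl,0,10)
Ag=-.037-.003
# point on axis with A=Ag : x=.5134+sl*(y+.205)
y=(Ag*n-.5134*sl-sl*sl*.205)/(1+sl*sl);B=np.array([.5134+sl*(y+.205),y,.0597]);print("grip",B,R)
P=B+.022*R[:,2];H=P-.07*R[:,2];print(P,H)
plan(H,R,4,1);plan(P,R,5,1,R,H)
E
```

```text
grip [ 0.5142 -0.2026  0.0597] [[ 0.2937  0.9545  0.0518]
 [ 0.94   -0.2983  0.1657]
 [ 0.1736  0.     -0.9848]]
[ 0.5153 -0.1989  0.038 ] [ 0.5117 -0.2105  0.107 ]
total deg [-0.22  9.95  3.48] tool shift [-0.0031  0.0027  0.1135]
-0.06 2.49 0.87 -0.0008 0.0007 0.0284 1; -0.06 2.49 0.87 -0.0020 0.0007 0.0283 1; -0.06 2.49 0.87 -0.0032 0.0007 0.0282 1; -0.06 2.49 0.87 -0.0044 0.0007 0.0280 1; 
total deg [0. 0. 0.] tool shift [-0.   -0.    0.07]
0.00 0.00 0.00 -0.0000 -0.0000 0.0140 1; 0.00 0.00 0.00 -0.0000 -0.0000 0.0140 1; 0.00 0.00 0.00 -0.0000 -0.0000 0.0140 1; 0.00 0.00 0.00 -0.0000 -0.0000 0.0140 1; 0.00 0.00 0.00 -0.0000 -0.0000 0.0140 1;
```

Request:
apply_moves --steps "-0.06 2.49 0.87 -0.0008 0.0007 0.0284 1; -0.06 2.49 0.87 -0.002 0.0007 0.0283 1; -0.06 2.49 0.87 -0.0032 0.0007 0.0282 1; -0.06 2.49 0.87 -0.0044 0.0007 0.028 1; 0 0 0 0 0 0 1"

```text
time_s: 14.45
position: [0.5091, -0.2084, 0.102]
orientation: [[0.294, 0.955, 0.045], [0.939, -0.297, 0.171], [0.177, -0.008, -0.984]]
contact_force: [-0.8, 0.2, -1.1]
grip_width: 0.999
grasp_force: 0.0
```

Request:
apply_moves --steps "0 0 0 0 0 0 1; 0 0 0 0 0 0.01 1; 0 0 0 0 0 0.01 1; 0 0 0 0 0 0.01 1; 0 0 0 0 0 0 1"

```text
time_s: 14.95
position: [0.5128, -0.2052, 0.0764]
orientation: [[0.293, 0.955, 0.051], [0.94, -0.298, 0.166], [0.174, -0.001, -0.985]]
contact_force: [-0.6, 0.9, -0.9]
grip_width: 0.996
grasp_force: 0.0
```

Request:
apply_moves --steps "0 0 0 0 0 0 1; 0 0 0 0 0 0 1"

```text
time_s: 15.15
position: [0.5139, -0.2066, 0.0785]
orientation: [[0.294, 0.954, 0.054], [0.94, -0.298, 0.164], [0.173, 0.002, -0.985]]
contact_force: [-0.4, -0.2, -0.5]
grip_width: 0.998
grasp_force: 0.0
```

```bash
python3 - <<'E'
from h import *
a,e,u,R=SR(.3125,0,10);plan(np.array([.5153,-.1989,.038]),R,1,1)
E
```

```text
total deg [0.12 0.04 0.01] tool shift [ 0.0006 -0.0011  0.0412]
0.12 0.04 0.01 0.0006 -0.0011 0.0412 1;
```

Request:
apply_moves --steps "0 0 0 0.0006 -0.0011 0.012 1; 0 0 0 0 0 0.012 1; 0 0 0 0 0 0.01 1; 0 0 0 0 0 0.007 1; 0 0 0 0 0 0 1"

```text
time_s: 15.65
position: [0.5138, -0.1978, 0.0358]
orientation: [[0.294, 0.955, 0.05], [0.94, -0.298, 0.167], [0.174, -0.002, -0.985]]
contact_force: [-0.1, -0.4, -0.7]
grip_width: 1.001
grasp_force: 0.0
```

Request:
apply_moves --steps "0 0 0 0 0 0 1; 0 0 0 0 0 0 0.6; 0 0 0 0 0 0 0.4; 0 0 0 0 0 0 0.4; 0 0 0 0 0 0 0.4" --grip_force 30

```text
time_s: 16.15
position: [0.5149, -0.199, 0.0384]
orientation: [[0.293, 0.955, 0.053], [0.94, -0.298, 0.165], [0.173, 0.002, -0.985]]
contact_force: [-3.4, -0.3, 5.5]
grip_width: 0.557
grasp_force: 32.2
```

```bash
python3 - <<'E'
from h import *
a,e,u,R=SR(.3125,0,10);plan(np.array([.5153,-.1989,.038]),R,1,1);s=robot.observe();print(s["contact_force"],s["torque"],s["grip_width"],s["grasp_force"])
E
```

```text
total deg [0.08 0.04 0.02] tool shift [0.0001 0.0004 0.0005]
0.08 0.04 0.02 0.0001 0.0004 0.0005 1; 
[-3.39342991 -0.32708468  5.45814345] [0.0990281  0.649132   0.15408946] 0.5571309105358406 32.19939172267914
```

Request:
apply_moves --steps "0 0 0 0 0 0 0.3; 0 0 0 0 0 0 0.3; 0 0 0 0.0009 0 -0.0049 0.3; 0 0 0 0.0017 0 -0.0098 0.3; 0 0 0 0.0035 0 -0.0197 0.3" --grip_force 110

```text
time_s: 16.65
position: [0.5129, -0.1975, 0.0708]
orientation: [[0.294, 0.954, 0.049], [0.94, -0.298, 0.167], [0.174, -0.003, -0.985]]
contact_force: [0.0, 0.4, -7.0]
grip_width: 0.545
grasp_force: 114.0
```

Request:
apply_moves --steps "0 0 0 0.0052 0 -0.0295 0.3; 0 0 0 0.0052 0 -0.0295 0.3; 0 0 0 0.0052 0 -0.0295 0.3; 0 0 0 0.0035 0 -0.0197 0.3; 0 0 0 0 0 0 0.3"

```text
time_s: 17.15
position: [0.5165, -0.1996, 0.1864]
orientation: [[0.293, 0.954, 0.058], [0.941, -0.298, 0.162], [0.172, 0.008, -0.985]]
contact_force: [1.3, -0.6, -7.1]
grip_width: 0.54
grasp_force: 114.8
```

Request:
apply_moves --steps "0 0 0 0 0 0 0.3; 0 0 0 0 0 0 0.3; 0 0 0 0 0 0 0.3"

```text
time_s: 17.45
position: [0.5137, -0.1979, 0.1804]
orientation: [[0.294, 0.954, 0.05], [0.94, -0.298, 0.167], [0.174, -0.002, -0.985]]
contact_force: [0.1, -0.3, -8.2]
grip_width: 0.543
grasp_force: 114.7
```

```bash
python3 - <<'E'
from h import *
np.set_printoptions(precision=4,suppress=True)
c=grab("wrist");save(c,"w9.pkl");s=c["s"];print(s["position"],s["contact_force"],s["torque"],s["grasp_force"])
T=np.array(c["tool_from_camera"]);d=dict(c);d["C"]=T[:3,3];d["M"]=T[:3,:3]
q=cloud(d).reshape(-1,3)  # tool frame
a=np.array([np.cos(np.radians(10)),0,np.sin(np.radians(10))]);up=np.array([np.sin(np.radians(10)),0,-np.cos(np.radians(10))])
A=q@a;U=q@up;Y=q[:,1]
# front face: look at points with expected A: gear face ~ boss centre+33
for lo in np.arange(.024,.05,.002):
    k=(A>lo)&(A<lo+.002)&(abs(Y)<.05)&(U>-.03)&(U<.08);print("%.3f n%d"%(lo,k.sum()),end=" ")
g=(A>.03)&(A<.042)&(abs(Y)<.04)&(U>-.03)&(U<.06);p=q[g]
# plane robust
from scipy.optimize import least_squares
f=lambda b:(p[:,0]-b[0]-b[1]*p[:,1]-b[2]*p[:,2])/np.sqrt(1+b[1]**2+b[2]**2)
r=least_squares(f,[.035,0,-.17],loss="soft_l1",f_scale=.0004);n=np.array([1,-r.x[1],-r.x[2]]);n/=np.linalg.norm(n);print("\nface",r.x,"n",n,np.median(abs(f(r.x))),len(p),"pitch deg",np.degrees(np.arctan2(n[2],n[0])))
E
```

```text
[ 0.5137 -0.1979  0.1804] [ 0.1063 -0.3267 -8.2434] [-0.4256  0.1048  0.0361] 114.72490310668945
0.024 n1358 0.026 n1401 0.028 n1595 0.030 n4443 0.032 n15 0.034 n0 0.036 n0 0.038 n0 0.040 n0 0.042 n0 0.044 n0 0.046 n0 0.048 n0 
face [ 0.0321  0.0009 -0.1761] n [ 0.9848 -0.0009  0.1734] 0.00017349047329077983 3932 pitch deg 9.987353775722802
```

```bash
cat > gfit.py <<'E'
from h import *
from scipy.optimize import least_squares
np.set_printoptions(precision=4,suppress=True)
def gear(c,deg=10):
    T=np.array(c["tool_from_camera"]);d=dict(c);d["C"]=T[:3,3];d["M"]=T[:3,:3];p=np.radians(deg)
    a=np.array([np.cos(p),0,np.sin(p)]);up=np.array([np.sin(p),0,-np.cos(p)]);q=cloud(d).reshape(-1,3);A=q@a;U=q@up;Y=q[:,1]
    k=(A>.016)&(A<.029)&(np.hypot(Y,U-.0213)>.040)&(np.hypot(Y,U-.0213)<.047)
    y,z=Y[k],U[k];f=lambda b:np.hypot(y-b[0],z-b[1])-.0435
    # envelope: tooth tips -> iterate on outer points
    b=np.array([0,.0213])
    for _ in range(6):
        r=f(b);m=r>np.percentile(r,55);b=least_squares(lambda b:f(b)[m],b,loss="soft_l1",f_scale=.0004).x
    print("rim centre Y,U",b,k.sum(),"resid med",np.median(f(b)[m]))
    k=(A>-.012)&(A<.010)&(abs(Y)<.026)&(U>.03)&(U<.06)
    y,z=Y[k],U[k];g=lambda b:np.hypot(y-b[0],z-b[1])-.026
    r=least_squares(g,b,loss="soft_l1",f_scale=.0005);print("boss centre",r.x,k.sum(),np.median(abs(g(r.x))))
    # bore: front-face pixels
    F=abs(A-.0313)<.0012
    # bore: rays crossing the face plane where range lies beyond
    v,u=np.mgrid[:384,:512];D=rays(d,np.c_[u.ravel(),v.ravel()]);t=(.0314-d["C"]@a)/(D@a);X=d["C"]+D*t[:,None]
    y,z=X[:,1],X@up;hole=(t>0)&(A<.0285)&(np.hypot(y-b[0],z-b[1])<.030)
    print("hole n",hole.sum(),"Y pct",np.percentile(y[hole],[1,50,99]),"U",np.percentile(z[hole],[1,99]))
    kw=hole&(z>b[1]+.0175)&(z<b[1]+.0225);print("keyway n",kw.sum(),np.percentile(y[kw],[2,50,98]) if kw.any() else "")
    lo=hole&(abs(z-b[1])<.008);print("bore mid",np.percentile(y[lo],[1,99]) if lo.any() else "")
def spindle(c,sl=-.0955,L=.33):
    a,e,u,R=SR(sl,L,0);l=np.cross(a,u);mid=np.array([.5634,.1438,.099]);q=cloud(c).reshape(-1,3)-mid;A=q@a;U=q@u;Y=q@l
    k=(A>-.0235)&(A<.022)&(abs(Y)>.0095)&(abs(Y)<.015)&(U>-.002)&(U<.02);y,z=Y[k],U[k]
    f=lambda b:np.hypot(y-b[0],z-b[1])-.016
    r=least_squares(f,[0,0],loss="soft_l1",f_scale=.0005);print("spindle off lateral,u",r.x,k.sum(),np.median(abs(f(r.x))),"world",mid+l*r.x[0]+u*r.x[1])
    # yaw check per half
    for s0,s1 in((-.0235,-.005),(.002,.022)):
        kk=(A[k]>s0)&(A[k]<s1);h=lambda b:np.hypot(y[kk]-b[0],z[kk]-b[1])-.016;print("  half",s0,least_squares(h,[0,0],loss="soft_l1",f_scale=.0005).x)
    # shoulder: collar face edge
    k=(abs(Y)<.012)&(U>.0195)&(U<.03)&(A<.06);print("collar start A",np.percentile(A[k&(A>.018)],[1,5,20]))
    k=(abs(Y)<.02)&(U>0)&(U<.02)&(A<-.02);print("free end A",np.percentile(A[k],[.5,2,5]))
if __name__=="__main__":
    gear(load("w9.pkl"));[spindle(load(f)) for f in("w4.pkl","w6.pkl","w7.pkl")]
E
python3 gfit.py
```

```text
rim centre Y,U [0.0003 0.0208] 5444 resid med -4.318145755868863e-05
boss centre [0.0003 0.021 ] 7555 0.00042791352729031756
hole n 90 Y pct [-0.0053  0.0004  0.0062] U [0.0312 0.0377]
keyway n 0 
bore mid 
spindle off lateral,u [0.0004 0.001 ] 1214 0.00023752887341723684 world [0.5641 0.1439 0.0998]
  half -0.0235 [0.0005 0.001 ]
  half 0.002 [0.0004 0.001 ]
collar start A [0.0265 0.0269 0.031 ]
free end A [-0.0294 -0.0294 -0.0292]
spindle off lateral,u [0.0004 0.001 ] 1037 0.0002386126442004803 world [0.5641 0.1439 0.0998]
  half -0.0235 [0.0005 0.0009]
  half 0.002 [0.0003 0.001 ]
collar start A [0.0269 0.0285 0.0336]
free end A [-0.0293 -0.0291 -0.0287]
spindle off lateral,u [0.0004 0.001 ] 1099 0.0002481532373277487 world [0.5641 0.1439 0.0998]
  half -0.0235 [0.0005 0.001 ]
  half 0.002 [0.0004 0.001 ]
collar start A [0.027  0.0286 0.0337]
free end A [-0.0293 -0.029  -0.0287]
```

```bash
cat > gw.py <<'E'
from h import *
np.set_printoptions(precision=4,suppress=True)
L=.32;a,e,u,R=SR(-.0955,L,10);l=np.cross(a,u);M=np.array([.5641,.1439,.0998])
def tcp(gap,dl=0,du=0): # gap: face of gear to free end
    return M+a*(-.029-gap-.0316)+l*(dl-.0003)+u*(du-.0209)
def where():
    s=robot.observe();Rm=np.array(s["orientation"]);x=np.array(s["position"])-tcp(0)
    p=np.radians(10)
    # account for orientation error: gear face centre
    off=np.array([np.cos(p)*.0316+np.sin(p)*.0209,.0003,np.sin(p)*.0316-np.cos(p)*.0209])
    x=np.array(s["position"])+Rm@off-(M-.029*a)
    F=np.array(s["contact_force"]);F=F+[0,0,8.3]
    print("gear face centre: past free end %.4f (home .056) lat %.4f up %.4f"%(x@a,x@l,x@u),"rot err",np.degrees(Ro.from_matrix(Rm.T@R).as_rotvec()).round(2),"F-w a,l,u",(F@np.c_[a,l,u]).round(1),"tq",np.array(s["torque"]).round(2),"t",s["time_s"],"gw",round(s["grip_width"],3))
    for nm,w in(("along a",a),("lat",l),("up",u)): print(nm,"in tool",(Rm.T@w).round(3),end=" ; ")
    print()
if __name__=="__main__":
    where()
E
python3 - <<'E'
from gw import *
plan(tcp(.05),R,8,.3)
E
```

```text
total deg [ 21.67  -3.68 -19.15] tool shift [ 0.2156 -0.0174  0.1403]
2.71 -0.46 -2.39 0.0270 -0.0022 0.0175 0.3; 2.71 -0.46 -2.39 0.0271 -0.0002 0.0174 0.3; 2.71 -0.46 -2.39 0.0273 0.0017 0.0171 0.3; 2.71 -0.46 -2.39 0.0273 0.0037 0.0168 0.3; 2.71 -0.46 -2.39 0.0272 0.0056 0.0163 0.3; 
2.71 -0.46 -2.39 0.0271 0.0075 0.0158 0.3; 2.71 -0.46 -2.39 0.0268 0.0093 0.0152 0.3; 2.71 -0.46 -2.39 0.0265 0.0112 0.0145 0.3;
```

Request:
apply_moves --steps "2.71 -0.46 -2.39 0.027 -0.0022 0.0175 0.3; 2.71 -0.46 -2.39 0.0271 -0.0002 0.0174 0.3; 2.71 -0.46 -2.39 0.0273 0.0017 0.0171 0.3; 2.71 -0.46 -2.39 0.0273 0.0037 0.0168 0.3; 2.71 -0.46 -2.39 0.0272 0.0056 0.0163 0.3"

```text
time_s: 18.0
position: [0.5487, -0.053, 0.1183]
orientation: [[0.086, 0.978, -0.187], [0.984, -0.055, 0.168], [0.154, -0.199, -0.968]]
contact_force: [0.1, -0.4, -8.0]
grip_width: 0.545
grasp_force: 114.5
```

Request:
apply_moves --steps "2.71 -0.46 -2.39 0.0271 0.0075 0.0158 0.3; 2.71 -0.46 -2.39 0.0268 0.0093 0.0152 0.3; 2.71 -0.46 -2.39 0.0265 0.0112 0.0145 0.3; 0 0 0 0 0 0 0.3; 0 0 0 0 0 0 0.3"

```text
time_s: 18.5
position: [0.5684, 0.0333, 0.0798]
orientation: [[-0.04, 0.945, -0.325], [0.986, 0.091, 0.142], [0.163, -0.315, -0.935]]
contact_force: [-0.2, -0.2, -7.9]
grip_width: 0.54
grasp_force: 115.7
```

Request:
apply_moves --steps "0 0 0 0 0 0 0.3; 0 0 0 0 0 0 0.3; 0 0 0 0 0 0 0.3"

```text
time_s: 18.8
position: [0.5694, 0.0315, 0.0827]
orientation: [[-0.038, 0.946, -0.321], [0.986, 0.088, 0.142], [0.163, -0.311, -0.936]]
contact_force: [-0.3, 0.2, -8.8]
grip_width: 0.543
grasp_force: 115.7
```

```bash
python3 - <<'E'
from gw import *
where();plan(tcp(.006),R,3,.3)
from gfit import gear,spindle
c=grab("wrist");save(c,"w10.pkl");gear(c);spindle(c,L=.32)
E
```

```text
gear face centre: past free end -0.0518 (home .056) lat 0.0006 up 0.0029 rot err [ 0.25  0.09 -0.11] F-w a,l,u [ 0.2 -0.1 -0.6] tq [-0.4  -0.53  0.03] t 18.8 gw 0.543
along a in tool [ 0.985 -0.003  0.172] ; lat in tool [0.002 1.    0.004] ; up in tool [ 0.172  0.004 -0.985] ; 
total deg [ 0.25  0.09 -0.11] tool shift [ 0.0447 -0.0007  0.0108]
0.08 0.03 -0.04 0.0149 -0.0002 0.0036 0.3; 0.08 0.03 -0.04 0.0149 -0.0002 0.0036 0.3; 0.08 0.03 -0.04 0.0149 -0.0002 0.0036 0.3; 
rim centre Y,U [0.0004 0.0209] 5483 resid med -5.509774066884271e-05
boss centre [0.0004 0.0211] 7507 0.0004318997464988969
hole n 103 Y pct [-0.007   0.0003  0.008 ] U [0.0326 0.0391]
keyway n 31 [-0.005   0.0003  0.0055]
bore mid 
spindle off lateral,u [0.0005 0.001 ] 1012 0.0002179423448142332 world [0.5642 0.1439 0.0998]
  half -0.0235 [0.0005 0.001 ]
  half 0.002 [0. 0.]Traceback (most recent call last):
  File "<stdin>", line 4, in <module>
  File "gfit.py", line 34, in spindle
    k=(abs(Y)<.012)&(U>.0195)&(U<.03)&(A<.06);print("collar start A",np.percentile(A[k&(A>.018)],[1,5,20]))
                                                                     ~~~~~~~~~~~~~^^^^^^^^^^^^^^^^^^^^^^^^
    return _quantile_unchecked(
        a, q, axis, out, overwrite_input, method, keepdims, weights)
    return _ureduce(a,
                    func=_quantile_ureduce_func,
    ...<5 lines>...
                    overwrite_input=overwrite_input,
                    method=method)
    r = func(a, **kwargs)
    result = _quantile(arr,
                       quantiles=q,
    ...<2 lines>...
                       out=out,
                       weights=wgt)
    slices_having_nans = np.isnan(arr[-1, ...])
                                  ~~~^^^^^^^^^
IndexError: index -1 is out of bounds for axis 0 with size 0
```

Request:
apply_moves --steps "0.08 0.03 -0.04 0.0149 -0.0002 0.0036 0.3; 0.08 0.03 -0.04 0.0149 -0.0002 0.0036 0.3; 0.08 0.03 -0.04 0.0119 -0.0002 0.003 0.3; 0 0 0 0 0 0 0.3; 0 0 0 0 0 0 0.3"

```text
time_s: 19.35
position: [0.5633, 0.0756, 0.0792]
orientation: [[-0.042, 0.944, -0.327], [0.985, 0.093, 0.142], [0.165, -0.316, -0.934]]
contact_force: [0.1, 0.2, -7.7]
grip_width: 0.543
grasp_force: 115.8
```

Request:
apply_moves --steps "0 0 0 0 0 0 0.3; 0 0 0 0 0 0 0.3; 0 0 0 0 0 0 0.3"

```text
time_s: 19.65
position: [0.5636, 0.0746, 0.0792]
orientation: [[-0.04, 0.944, -0.327], [0.985, 0.092, 0.143], [0.165, -0.316, -0.934]]
contact_force: [0.4, 0.4, -7.5]
grip_width: 0.542
grasp_force: 115.8
```

```bash
python3 gw.py
```

```text
gear face centre: past free end -0.0084 (home .056) lat -0.0000 up -0.0009 rot err [-0.1  -0.    0.06] F-w a,l,u [0.3 0.2 0.9] tq [-0.44 -0.58 -0.02] t 19.65 gw 0.542
along a in tool [0.985 0.001 0.174] ; lat in tool [-0.001  1.    -0.002] ; up in tool [ 0.174 -0.002 -0.985] ;
```

Request:
apply_moves --steps "0 0 0 0.0002 0 -0.0009 0.3; 0 0 0 0.002 0 0.0004 0.3; 0 0 0 0.002 0 0.0003 0.3; 0 0 0 0 0 0 0.3; 0 0 0 0 0 0 0.3"

```text
time_s: 20.15
position: [0.5633, 0.0792, 0.0801]
orientation: [[-0.041, 0.944, -0.327], [0.985, 0.092, 0.143], [0.165, -0.316, -0.934]]
contact_force: [-0.7, 0.5, -7.6]
grip_width: 0.54
grasp_force: 115.8
```

```bash
python3 gw.py
```

```text
gear face centre: past free end -0.0038 (home .056) lat -0.0001 up -0.0000 rot err [-0.11  0.01  0.1 ] F-w a,l,u [ 0.6 -0.8  0.4] tq [-0.45 -0.57 -0.02] t 20.15 gw 0.54
along a in tool [0.985 0.002 0.173] ; lat in tool [-0.002  1.    -0.002] ; up in tool [ 0.173 -0.002 -0.985] ;
```

Aligned to within 0.1 mm. Now I'll go onto the taper by feel.

Request:
apply_moves --steps "-0.1 0 0.1 0.0015 0.0001 0.0003 0.3; 0 0 0 0.0015 0 0.0003 0.3; 0 0 0 0.0015 0 0.0003 0.3; 0 0 0 0 0 0 0.3"

```text
time_s: 20.55
position: [0.5629, 0.0839, 0.08]
orientation: [[-0.039, 0.945, -0.325], [0.986, 0.09, 0.143], [0.165, -0.315, -0.935]]
contact_force: [-0.2, 0.0, -8.6]
grip_width: 0.543
grasp_force: 115.8
```

Request:
apply_moves --steps "0 0 0 0.0015 0 0.0003 0.3; 0 0 0 0.0015 0 0.0002 0.3; 0 0 0 0.001 0 0.0002 0.3; 0 0 0 0 0 0 0.3"

```text
time_s: 20.95
position: [0.5626, 0.0879, 0.08]
orientation: [[-0.039, 0.945, -0.325], [0.986, 0.09, 0.143], [0.165, -0.315, -0.935]]
contact_force: [-0.7, 0.0, -7.5]
grip_width: 0.542
grasp_force: 115.8
```

```bash
python3 gw.py
```

```text
gear face centre: past free end 0.0050 (home .056) lat 0.0000 up -0.0001 rot err [-0.01  0.    0.  ] F-w a,l,u [ 0.1 -0.9  0.5] tq [-0.42 -0.55  0.01] t 20.95 gw 0.542
along a in tool [0.985 0.    0.174] ; lat in tool [-0.  1. -0.] ; up in tool [ 0.174 -0.    -0.985] ;
```

Request:
apply_moves --steps "0 0 0 0.002 0 0.0004 0.3; 0 0 0 0.002 0 0.0003 0.3; 0 0 0 0.002 0 0.0004 0.3; 0 0 0 0 0 0 0.3"

```text
time_s: 21.35
position: [0.5619, 0.0941, 0.08]
orientation: [[-0.039, 0.945, -0.325], [0.986, 0.09, 0.143], [0.165, -0.315, -0.935]]
contact_force: [0.3, 0.5, -6.9]
grip_width: 0.544
grasp_force: 115.8
```

Request:
apply_moves --steps "0 0 0 0.001 0 0.0002 0.3; 0 0 0 0.001 0 0.0002 0.3; 0 0 0 0.001 0 0.0002 0.3; 0 0 0 0 0 0 0.3"

```text
time_s: 21.75
position: [0.5617, 0.0969, 0.0799]
orientation: [[-0.039, 0.945, -0.325], [0.986, 0.09, 0.143], [0.165, -0.315, -0.935]]
contact_force: [-0.4, -0.1, -8.5]
grip_width: 0.54
grasp_force: 115.8
```

```bash
python3 gw.py
```

```text
gear face centre: past free end 0.0141 (home .056) lat 0.0000 up -0.0002 rot err [-0.01  0.   -0.  ] F-w a,l,u [-0.1 -0.3 -0.3] tq [-0.34 -0.55  0.08] t 21.75 gw 0.54
along a in tool [ 0.985 -0.     0.174] ; lat in tool [ 0.  1. -0.] ; up in tool [ 0.174 -0.    -0.985] ;
```

Request:
apply_moves --steps "0 0 0 0.001 0 0.0002 0.3; 0 0 0 0.001 0 0.0001 0.3; 0 0 0 0 0 0 0.3"

```text
time_s: 22.05
position: [0.5615, 0.099, 0.0799]
orientation: [[-0.039, 0.945, -0.325], [0.986, 0.09, 0.143], [0.165, -0.315, -0.935]]
contact_force: [-0.0, -0.2, -6.8]
grip_width: 0.543
grasp_force: 115.8
```

Request:
apply_moves --steps "0 0 0 0.001 0 0.0002 0.3; 0 0 0 0.001 0 0.0002 0.3; 0 0 0 0 0 0 0.3"

```text
time_s: 22.35
position: [0.5613, 0.101, 0.0799]
orientation: [[-0.039, 0.945, -0.325], [0.986, 0.09, 0.143], [0.165, -0.315, -0.935]]
contact_force: [-0.1, 0.0, -7.5]
grip_width: 0.542
grasp_force: 115.8
```

```bash
python3 gw.py
```

```text
gear face centre: past free end 0.0181 (home .056) lat 0.0000 up -0.0002 rot err [-0.01 -0.   -0.  ] F-w a,l,u [ 0.  -0.4  0.8] tq [-0.41 -0.58  0.01] t 22.35 gw 0.542
along a in tool [ 0.985 -0.     0.174] ; lat in tool [ 0.  1. -0.] ; up in tool [ 0.174 -0.    -0.985] ;
```

Request:
apply_moves --steps "0 0 0 0.002 0 0.0004 0.3; 0 0 0 0.002 0 0.0003 0.3; 0 0 0 0.002 0 0.0004 0.3; 0 0 0 0.002 0 0.0003 0.3; 0 0 0 0 0 0 0.3"

```text
time_s: 22.85
position: [0.5605, 0.1093, 0.0799]
orientation: [[-0.039, 0.945, -0.325], [0.986, 0.09, 0.143], [0.165, -0.315, -0.935]]
contact_force: [-0.7, -0.8, -8.2]
grip_width: 0.546
grasp_force: 115.8
```

Request:
apply_moves --steps "0 0 0 0.002 0 0.0004 0.3; 0 0 0 0.002 0 0.0003 0.3; 0 0 0 0.002 0 0.0004 0.3; 0 0 0 0.002 0 0.0003 0.3; 0 0 0 0 0 0 0.3"

```text
time_s: 23.35
position: [0.5597, 0.1173, 0.0799]
orientation: [[-0.039, 0.945, -0.325], [0.986, 0.09, 0.143], [0.165, -0.315, -0.935]]
contact_force: [0.4, -0.8, -7.9]
grip_width: 0.542
grasp_force: 115.8
```

```bash
python3 gw.py
```

```text
gear face centre: past free end 0.0346 (home .056) lat 0.0000 up -0.0001 rot err [-0.01 -0.    0.01] F-w a,l,u [-0.9  0.2  0.5] tq [-0.38 -0.58 -0.02] t 23.35 gw 0.542
along a in tool [0.985 0.    0.174] ; lat in tool [-0.  1. -0.] ; up in tool [ 0.174 -0.    -0.985] ;
```

Request:
apply_moves --steps "0 0 0 0.002 0 0.0004 0.3; 0 0 0 0.002 0 0.0003 0.3; 0 0 0 0.002 0 0.0004 0.3; 0 0 0 0.002 0 0.0003 0.3; 0 0 0 0 0 0 0.3"

```text
time_s: 23.85
position: [0.559, 0.1254, 0.0799]
orientation: [[-0.039, 0.945, -0.325], [0.986, 0.09, 0.143], [0.165, -0.315, -0.935]]
contact_force: [0.7, 0.5, -8.8]
grip_width: 0.541
grasp_force: 115.8
```

Request:
apply_moves --steps "0 0 0 0.002 0 0.0004 0.3; 0 0 0 0.002 0 0.0003 0.3; 0 0 0 0.002 0 0.0004 0.3; 0 0 0 0.002 0 0.0003 0.3; 0 0 0 0 0 0 0.3"

```text
time_s: 24.35
position: [0.5582, 0.1335, 0.0799]
orientation: [[-0.039, 0.945, -0.325], [0.986, 0.09, 0.143], [0.165, -0.315, -0.935]]
contact_force: [0.6, 0.7, -7.0]
grip_width: 0.542
grasp_force: 115.8
```

```bash
python3 gw.py
```

```text
gear face centre: past free end 0.0508 (home .056) lat 0.0000 up -0.0001 rot err [-0.01  0.    0.01] F-w a,l,u [0.7 0.2 1.4] tq [-0.42 -0.6   0.03] t 24.35 gw 0.542
along a in tool [0.985 0.    0.174] ; lat in tool [-0.  1. -0.] ; up in tool [ 0.174 -0.    -0.985] ;
```

Now the last 5 mm, gently.

Request:
apply_moves --steps "0 0 0 0.001 0 0.0002 0.3; 0 0 0 0.001 0 0.0002 0.3; 0 0 0 0.001 0 0.0001 0.3; 0 0 0 0 0 0 0.3"

```text
time_s: 24.75
position: [0.558, 0.1363, 0.08]
orientation: [[-0.039, 0.945, -0.325], [0.986, 0.09, 0.143], [0.165, -0.315, -0.935]]
contact_force: [0.2, -0.2, -7.6]
grip_width: 0.546
grasp_force: 115.8
```

Request:
apply_moves --steps "0 0 0 0.0005 0 0.0001 0.3; 0 0 0 0.0005 0 0.0001 0.3; 0 0 0 0.0005 0 0.0001 0.3; 0 0 0 0 0 0 0.3"

```text
time_s: 25.15
position: [0.5578, 0.1378, 0.0799]
orientation: [[-0.039, 0.945, -0.325], [0.986, 0.09, 0.143], [0.165, -0.315, -0.935]]
contact_force: [-1.2, -0.4, -8.3]
grip_width: 0.543
grasp_force: 115.8
```

```bash
python3 gw.py
```

```text
gear face centre: past free end 0.0551 (home .056) lat 0.0000 up -0.0002 rot err [-0.01  0.   -0.01] F-w a,l,u [-0.3 -1.2 -0.4] tq [-0.44 -0.56 -0.  ] t 25.15 gw 0.543
along a in tool [ 0.985 -0.     0.174] ; lat in tool [ 0.  1. -0.] ; up in tool [ 0.174 -0.    -0.985] ;
```

Request:
apply_moves --steps "0 0 0 0.0005 0 0.0001 0.3; 0 0 0 0.0005 0 0.0001 0.3; 0 0 0 0 0 0 0.3"

```text
time_s: 25.45
position: [0.5578, 0.1382, 0.0799]
orientation: [[-0.039, 0.945, -0.325], [0.986, 0.09, 0.143], [0.164, -0.315, -0.935]]
contact_force: [0.3, -3.4, -6.8]
grip_width: 0.545
grasp_force: 115.9
```

Request:
apply_moves --steps "0 0 0 0.0005 0 0.0001 0.3; 0 0 0 0.0005 0 0.0001 0.3; 0 0 0 0 0 0 0.3"

```text
time_s: 25.75
position: [0.5577, 0.1382, 0.0799]
orientation: [[-0.039, 0.945, -0.325], [0.986, 0.089, 0.141], [0.163, -0.315, -0.935]]
contact_force: [-0.2, -8.2, -6.7]
grip_width: 0.541
grasp_force: 116.1
```

```bash
python3 gw.py
```

```text
gear face centre: past free end 0.0556 (home .056) lat 0.0001 up -0.0002 rot err [-0.01  0.11 -0.07] F-w a,l,u [-8.2 -1.4  1.2] tq [-1.47 -0.48  0.62] t 25.75 gw 0.541
along a in tool [ 0.985 -0.001  0.172] ; lat in tool [ 0.001  1.    -0.   ] ; up in tool [ 0.172 -0.    -0.985] ;
```

Request:
apply_moves --steps "0 0 0 0.0005 0 0.0001 0.3; 0 0 0 0.0005 0 0.0001 0.3; 0 0 0 0 0 0 0.3"

```text
time_s: 26.05
position: [0.5577, 0.1383, 0.0799]
orientation: [[-0.039, 0.945, -0.325], [0.986, 0.088, 0.14], [0.161, -0.315, -0.935]]
contact_force: [-0.0, -13.3, -6.6]
grip_width: 0.543
grasp_force: 116.3
```

Request:
apply_moves --steps "0 0 0 -0.0005 0 -0.0001 0.3; 0 0 0 -0.0005 0 -0.0001 0.3; 0 0 0 -0.0005 0 -0.0001 0.3; 0 0 0 0 0 0 0.3" --grip_force 40

```text
time_s: 26.45
position: [0.5577, 0.1383, 0.0799]
orientation: [[-0.039, 0.945, -0.325], [0.986, 0.089, 0.142], [0.164, -0.315, -0.935]]
contact_force: [-0.4, -6.5, -6.3]
grip_width: 0.54
grasp_force: 116.1
```

```bash
python3 gw.py
```

```text
gear face centre: past free end 0.0556 (home .056) lat 0.0001 up -0.0002 rot err [-0.01  0.06 -0.05] F-w a,l,u [-6.4 -1.6  1.5] tq [-1.18 -0.5   0.47] t 26.45 gw 0.54
along a in tool [ 0.985 -0.001  0.173] ; lat in tool [ 0.001  1.    -0.   ] ; up in tool [ 0.173 -0.    -0.985] ;
```

Request:
apply_moves --steps "0 0 0 -0.0005 0 0.0003 0.5; 0 0 0 0 0 0 0.57; 0 0 0 0 0 0 0.62; 0 0 0 0 0 0 0.8; 0 0 0 0 0 0 1" --grip_force 20

```text
time_s: 26.95
position: [0.558, 0.1392, 0.0802]
orientation: [[-0.04, 0.945, -0.324], [0.985, 0.09, 0.144], [0.165, -0.314, -0.935]]
contact_force: [-0.8, -0.9, 0.7]
grip_width: 0.927
grasp_force: 0.0
```

Request:
apply_moves --steps "0 0 0 0 0 0 1; 0 0 0 0 0 0 1; 0 0 0 0 0 0 1"

```text
time_s: 27.25
position: [0.5576, 0.1389, 0.0795]
orientation: [[-0.039, 0.945, -0.325], [0.986, 0.09, 0.143], [0.165, -0.315, -0.935]]
contact_force: [0.3, 0.5, 0.5]
grip_width: 0.997
grasp_force: 0.0
```

```bash
python3 - <<'E'
from gw import *
where()
from gfit import gear
c=grab("wrist");save(c,"w11.pkl");gear(c)
E
```

```text
gear face centre: past free end 0.0562 (home .056) lat 0.0001 up -0.0005 rot err [-0.01 -0.   -0.01] F-w a,l,u [ 0.5 -2.4  8.4] tq [-0.06 -0.14 -0.04] t 27.25 gw 0.997
along a in tool [ 0.985 -0.     0.174] ; lat in tool [ 0.  1. -0.] ; up in tool [ 0.174 -0.    -0.985] ; 
rim centre Y,U [0.0002 0.0204] 5009 resid med -3.9899515542295844e-05
boss centre [0.0002 0.0203] 5866 0.00029450195765412003Traceback (most recent call last):
  File "<stdin>", line 4, in <module>
  File "gfit.py", line 22, in gear
    print("hole n",hole.sum(),"Y pct",np.percentile(y[hole],[1,50,99]),"U",np.percentile(z[hole],[1,99]))
                                      ~~~~~~~~~~~~~^^^^^^^^^^^^^^^^^^^
    return _quantile_unchecked(
        a, q, axis, out, overwrite_input, method, keepdims, weights)
    return _ureduce(a,
                    func=_quantile_ureduce_func,
    ...<5 lines>...
                    overwrite_input=overwrite_input,
                    method=method)
    r = func(a, **kwargs)
    result = _quantile(arr,
                       quantiles=q,
    ...<2 lines>...
                       out=out,
                       weights=wgt)
    slices_having_nans = np.isnan(arr[-1, ...])
                                  ~~~^^^^^^^^^
IndexError: index -1 is out of bounds for axis 0 with size 0
```

Request:
apply_moves --steps "0 0 0 0 0 -0.01 1; 0 0 0 0 0 -0.02 1; 0 0 0 0 0 -0.025 1; 0 0 0 0 0 -0.03 1; 0 0 0 0 0 -0.03 1"

```text
time_s: 27.8
position: [0.5953, 0.122, 0.1887]
orientation: [[-0.039, 0.945, -0.325], [0.986, 0.09, 0.143], [0.165, -0.315, -0.935]]
contact_force: [0.2, 0.1, -0.5]
grip_width: 1.0
grasp_force: 0.0
```

Request:
apply_moves --steps "0 0 0 -0.015 0 -0.02 1; 0 0 0 -0.015 0 0 1; 0 0 0 0 0 0 1; 0 0 0 0 0 0 1; 0 0 0 0 0 0 1"

```text
time_s: 28.3
position: [0.6016, 0.0904, 0.1994]
orientation: [[-0.039, 0.944, -0.328], [0.985, 0.09, 0.144], [0.165, -0.317, -0.934]]
contact_force: [-0.3, 0.5, -0.4]
grip_width: 0.999
grasp_force: 0.0
```

```bash
python3 - <<'E'
from gw import *
c=grab("wrist");save(c,"w12.pkl");print(c["s"]["position"],c["s"]["contact_force"],c["s"]["time_s"])
q=cloud(c).reshape(-1,3)-M;A=q@a;U=q@u;Y=q@l;r=np.hypot(U,Y)
k=(r>.040)&(r<.046)&(U>0)&(A>-.03)&(A<.05);print("rim A",np.percentile(A[k],[1,3,50,97,99]),"(home .009 .. .027)")
k=(r>.0235)&(r<.028)&(U>0)&(A<.008)&(A>-.04);print("boss A",np.percentile(A[k],[1,3,97]),"(home -.021)")
k=(r<.018)&(U>0)&(A>-.04)&(A<-.015);print("spindle end A",np.percentile(A[k],[1,3,97]),k.sum())
h,ed=np.histogram(A[(abs(Y)<.02)&(U>.015)&(U<.05)],np.arange(.0,.05,.003));print(list(zip(ed.round(3),h)))
from scipy.optimize import least_squares
k=(r>.0235)&(r<.028)&(U>.012)&(A<.008)&(A>-.019);y,z=Y[k],U[k]
print("boss centre lat,up",least_squares(lambda b:np.hypot(y-b[0],z-b[1])-.026,[0,0],loss="soft_l1",f_scale=.0005).x,k.sum())
E
```

```text
[0.6016 0.0904 0.1994] [-0.2941  0.5325 -0.3619] 28.3
rim A [0.0086 0.0089 0.0174 0.026  0.0264] (home .009 .. .027)
boss A [-0.0212 -0.0205  0.007 ] (home -.021)
spindle end A [-0.0294 -0.0293 -0.0222] 348
[(np.float64(0.0), np.int64(210)), (np.float64(0.003), np.int64(211)), (np.float64(0.006), np.int64(338)), (np.float64(0.009), np.int64(254)), (np.float64(0.012), np.int64(250)), (np.float64(0.015), np.int64(257)), (np.float64(0.018), np.int64(253)), (np.float64(0.021), np.int64(255)), (np.float64(0.024), np.int64(222)), (np.float64(0.027), np.int64(41)), (np.float64(0.03), np.int64(208)), (np.float64(0.033), np.int64(223)), (np.float64(0.036), np.int64(214)), (np.float64(0.039), np.int64(214)), (np.float64(0.042), np.int64(221)), (np.float64(0.045), np.int64(225))]
boss centre lat,up [ 0.     -0.0011] 2076
```

```bash
python3 -c "
from bench import robot
print(robot.hand_in())"
```

```text
the job is handed in; nothing more can be done
None
```

The job is handed in at 28 s: the key is pressed to the bottom of the slot (about 25 N at most), the gear is on over it to within about 0.2 mm of the shoulder (about 13 N at most) and released, and the arm touched nothing else; the judge's verdict was not shown.

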